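# Load the tile kiln and turn its gas on

### The job

Load the little gas kiln: turn its gas cock off as far as it goes, then pull the drawer well out, lay every test tile from the bench flat on the drawer's floor, glazed face up and none on top of another, push the drawer fully shut, and only then turn the gas cock fully on, up to its stop. The gas must never be on while the drawer is open, and the stamp, jars, cup, rib and brush on the bench stay where they are.

Things in the scene. Friction and masses are not known exactly. Their poses are not given: they have to be found in the camera images.
- cock_lever (a joint): the gas cock's lever, angle in rad between two hard stops: 0 = fully shut, lever square across the brass pipe (points along +y of cock_axis); 1.571 = fully open, lever in line with the pipe (points along -x of cock_axis, towards the drawer's side). It opens anticlockwise seen from above, is held by friction of about 2 N at its grip and stays where it is left
- cock_axis (a point): fixed point on the lever's upright turning axis, at the lever's mid-height, 140 mm above the bench and 70 mm above the kiln's flat top; its axes are the kiln's: -x is the way the drawer comes out, z up. The pipe under the lever (14 mm thick) has its top 43 mm below this point
- cock_grip (a point): centre of the lever's rubber-sleeved grip, 75 mm from the turning axis; sleeve 70 mm long, 14 mm wide, 16 mm high, level; its y axis runs along the lever away from the turning axis
- kiln_drawer (a joint): travel of the kiln's drawer in m: 0 = shut, 0.195 = fully out against its stop; slides with about 2 N friction
- drawer_handle (a point): middle of the drawer's bar handle: level round bar 10 mm thick, 100 mm long along y of this point, 45 mm above the bench, 47 mm free gap between bar and drawer front; the drawer opens along this point's -x. The kiln is a low grey steel box 205 deep x 220 wide x 70 mm high
- drawer_floor (a point): middle of the drawer's inner floor, 22 mm above the bench, moving with the drawer; the floor is 175 mm along x by 184 mm along y, its side and rear walls rise 25 mm above it, its front panel 30 mm. -x is towards the drawer front. With the drawer fully out the whole floor is clear of the kiln, its rear edge 16 mm in front of the kiln's body
- tile_1_c (a point): centre (half-way up) of flat fired test tile 1: 72 mm along its x, 40 mm along its y, 8 mm thick, clay-coloured with a brown glazed part and a small hole, glazed face (+z) up; all tiles look alike; a tile that is not in this run reads None all along
- tile_2_c (a point): centre (half-way up) of flat fired test tile 2: 72 mm along its x, 40 mm along its y, 8 mm thick, clay-coloured with a brown glazed part and a small hole, glazed face (+z) up; a tile that is not in this run reads None all along
- tile_3_c (a point): centre (half-way up) of flat fired test tile 3: 72 mm along its x, 40 mm along its y, 8 mm thick, clay-coloured with a brown glazed part and a small hole, glazed face (+z) up; a tile that is not in this run reads None all along
- tile_4_c (a point): centre (half-way up) of flat fired test tile 4: 72 mm along its x, 40 mm along its y, 8 mm thick, clay-coloured with a brown glazed part and a small hole, glazed face (+z) up; a tile that is not in this run reads None all along
- press_ball (a point): keep clear: ball knob (31 mm) on the forward-leaning lever of the fixed green press, high over the bench just behind the drawer's way; from it the lever runs back and down to the press's column, 0.1 m farther in +x
- wheel_top (a point): keep clear: centre of the top of the fixed round banding wheel, 198 mm across, 77 mm above the bench, behind the tiles; a closed steel tool tin stands left of it, its front face at x = 0.64 m
- jar_a: bystander to leave alone: blue-labelled screw-lid jar, 58 mm across, 73 mm high; origin at the centre of its underside
- jar_b: bystander to leave alone: pale-labelled screw-lid jar, 58 mm across, 73 mm high; origin at the centre of its underside
- maker_stamp: bystander to leave alone: small turned wooden stamp standing upright beside the tiles, 27 mm across, 61 mm high; origin at the centre of its underside
- water_cup: bystander to leave alone: white enamel cup, 72 mm across, 64 mm high; origin at the centre of its underside
- wood_rib: bystander to leave alone: flat half-moon wooden rib, 104 x 66 x 9 mm; origin at the centre of its underside
- brush: bystander to leave alone: thin brush, 206 mm long; origin at the centre of its underside
Mind the look-alikes: they are no part of the job. What is shaped like the part that bears tile_2_c but purple is not meant.

How it is judged (in metres and radians):
On the way, in this order (a step that is already met when the one before it is completed fails the run):
1. gas cock turned fully off (value of joint cock_lever below 0.06 rad and value of joint kiln_drawer below 0.04 m), for 0.2 s.
2. drawer pulled well out, gas off (value of joint cock_lever below 0.06 rad and value of joint kiln_drawer above 0.12 m), for 0.2 s.
3. every tile lies flat in the drawer, let go (x of tile_1_c in the frame of drawer_floor between -0.078 and 0.078 m and y of tile_1_c in the frame of drawer_floor between -0.082 and 0.082 m and z of tile_1_c in the frame of drawer_floor between -0.004 and 0.009 m and angle between each of tile_1_c, tile_2_c, tile_3_c, tile_4_c's own z axis and vertical below 0.12 rad and x of tile_2_c in the frame of drawer_floor between -0.078 and 0.078 m and y of tile_2_c in the frame of drawer_floor between -0.082 and 0.082 m and z of tile_2_c in the frame of drawer_floor between -0.004 and 0.009 m and x of tile_3_c in the frame of drawer_floor between -0.078 and 0.078 m and y of tile_3_c in the frame of drawer_floor between -0.082 and 0.082 m and z of tile_3_c in the frame of drawer_floor between -0.004 and 0.009 m and x of tile_4_c in the frame of drawer_floor between -0.078 and 0.078 m and y of tile_4_c in the frame of drawer_floor between -0.082 and 0.082 m and z of tile_4_c in the frame of drawer_floor between -0.004 and 0.009 m and value of joint cock_lever below 0.06 rad and contact force between each of tile_1, tile_2, tile_3, tile_4 and the fingers below 0.2 N), for 0.3 s.
4. drawer pushed fully shut on the tiles, gas still off (value of joint kiln_drawer below 0.006 m and value of joint cock_lever below 0.06 rad and x of tile_1_c in the frame of drawer_floor between -0.078 and 0.078 m and y of tile_1_c in the frame of drawer_floor between -0.082 and 0.082 m and z of tile_1_c in the frame of drawer_floor between -0.004 and 0.009 m and angle between each of tile_1_c, tile_2_c, tile_3_c, tile_4_c's own z axis and vertical below 0.12 rad and x of tile_2_c in the frame of drawer_floor between -0.078 and 0.078 m and y of tile_2_c in the frame of drawer_floor between -0.082 and 0.082 m and z of tile_2_c in the frame of drawer_floor between -0.004 and 0.009 m and x of tile_3_c in the frame of drawer_floor between -0.078 and 0.078 m and y of tile_3_c in the frame of drawer_floor between -0.082 and 0.082 m and z of tile_3_c in the frame of drawer_floor between -0.004 and 0.009 m and x of tile_4_c in the frame of drawer_floor between -0.078 and 0.078 m and y of tile_4_c in the frame of drawer_floor between -0.082 and 0.082 m and z of tile_4_c in the frame of drawer_floor between -0.004 and 0.009 m), for 0.2 s.
5. gas cock turned fully on (value of joint cock_lever above 1.51 rad and value of joint kiln_drawer below 0.006 m), for 0.2 s.
At the end, for the whole second after the job is handed in: Every tile that is present lies at rest flat (within 0.12 rad) and glazed face up on the drawer's floor, none on another (centre within 9 mm of the floor); drawer shut to within 6 mm; gas cock open to within 0.06 rad of its stop (all of step 5 and x of tile_1_c in the frame of drawer_floor between -0.078 and 0.078 m and y of tile_1_c in the frame of drawer_floor between -0.082 and 0.082 m and z of tile_1_c in the frame of drawer_floor between -0.004 and 0.009 m and angle between each of tile_1_c, tile_2_c, tile_3_c, tile_4_c's own z axis and vertical below 0.12 rad and x of tile_2_c in the frame of drawer_floor between -0.078 and 0.078 m and y of tile_2_c in the frame of drawer_floor between -0.082 and 0.082 m and z of tile_2_c in the frame of drawer_floor between -0.004 and 0.009 m and x of tile_3_c in the frame of drawer_floor between -0.078 and 0.078 m and y of tile_3_c in the frame of drawer_floor between -0.082 and 0.082 m and z of tile_3_c in the frame of drawer_floor between -0.004 and 0.009 m and x of tile_4_c in the frame of drawer_floor between -0.078 and 0.078 m and y of tile_4_c in the frame of drawer_floor between -0.082 and 0.082 m and z of tile_4_c in the frame of drawer_floor between -0.004 and 0.009 m and linear speed of each of tile_1, tile_2, tile_3, tile_4 below 0.02 m/s); the robot touches nothing.
It fails at once if gas on (cock more than 0.2 rad open) while the drawer is more than 40 mm open (value of joint cock_lever above 0.2 rad and value of joint kiln_drawer above 0.04 m).
It fails at once if a bystander moved more than 30 mm (distance of any of jar_a, jar_b, maker_stamp, water_cup, wood_rib, brush from where it was at the start of the episode above 0.03 m).
Of tile_1, tile_2, tile_3, tile_4 only 2 to 4 are there at a start; the rules pass over those that are not, and their reading is None.
At some moment in a run one of tile_1, tile_2, tile_3, tile_4 may be knocked a few centimetres aside while the robot is not near it.
Once in a run the grip may slacken for a moment while it holds something.
It also fails if it takes over 210 s, if anything falls off the work surface, if the arm or the gripper's body presses on something with over 40 N, if the wrist force passes 120 N, or if a joint passes its speed limit or range.

### The arm

A 6-joint arm with a two-finger parallel gripper is mounted at the origin on a cart in front of the work surface, level with it; the furniture and walls round the work are solid. World frame = base frame: x ahead of the robot, y to its left, z up, the work surface at z = 0. Lengths are in m, angles in degrees, forces in N, time in s.
With the tool pointing down it reaches from about 0.3 to 0.75 m from the base axis. Payload 8.5 kg.
Tool frame: the origin (TCP) lies at the very end of the fingers, on their centre line; the grasp point (between the pads) lies 19 mm behind it; z points along the fingers, y is the line along which they close (so a half turn about z gives the same grasp; the last joint's range is limited). The gripper opens to 85 mm and grips with 20 to 120 N. Pads are 22 mm wide; open, the fingers measure 114 mm over their backs; the gripper's body (76 mm by 85 mm) begins 54 mm behind the grasp point. The pads swing forward as they close: fully open they stand 13 mm farther back than shut.
Start: joints at [64.956, 21.807, 74.336, -0, 83.858, -12.336], TCP at [0.121, 0.537, 0.231] pointing down, gripper open.
Joint ranges: [-178.18, 178.18], [-50.72, 133.34], [12.68, 142.11], [-81.47, 261.47], [9.98, 163.14], [-165.26, 165.26]. Speed limits (degrees/s): [136.94, 136.94, 180, 180, 180, 180].

### API

Orientations are given as a 3x3 rotation matrix whose columns are the frame's x, y, z axes.
In Python, from rig import observe, cams, ticket gives the robot as it stands.
- The arm moves only by the tool move_arm, never from a script. Its arguments are lists of equal length, an entry for each row: "jaw": the finger opening in cm, from 0 to 8.54; "dp": the shift along the tool's x, y, z in cm, a list of three; "turn": the turn, a rotation vector about the tool's x, y, z in rad, a list of three. In form: {"jaw": [jaw, ...], "dp": [[tx, ty, tz], ...], "turn": [[wx, wy, wz], ...]}. A call has 1 to 12 rows; each row shifts and turns the commanded pose from where the row before left it, along the tool's axes as they then stand; what a row does not reach is not made up. A row lasts 1/12 s, in which the tool goes at most 41.7 mm and 7.16 degrees, less where a joint would pass 70% of its speed; a pose out of reach is approached as far as the arm can. A call is refused whole if a number of a shift passes 4.17 or a number of a turn 0.125, either way. A call with a gripper value outside its range is refused whole. The fingers move at their own pace and stop on an object; "force" is the grip in N (left out, the last holds). Time passes only in rows, so rows that do not move let the fingers close. It gives the time, the measured TCP pose, the force, the opening and the grip force at its end, in the units of the state.
- observe(): the state, without advancing time (a new reading comes with each control period).
- cams.get_image(name): name is "side" or "top"; returns (picture, depth): 420x560x3 uint8, red, green, blue; 420x560 float32, m along the optical axis (not along the pixel's ray), 0 where there is no reading.
- cams.calibration(name): a dict with "vertical_fov" (degrees; the focal length in pixels is half the picture's height over the tangent of half this angle, whatever the lens; pixels are square), "cx", "cy" (the principal point, pixels), "view" (4x4, takes a point from world to camera coordinates). Camera axes: x right, y up, looking along -z (the intrinsics and any distortion apply to the point x, -y, -z); pixel columns grow to the right and rows downward; lengths in m; the calibration is good to about 2 mm. A picture is of the moment at which its call begins. calibration takes no time and is no camera call.
- ticket.close_job(): hands the job in; it is judged then, once.
Trained networks look in the newest picture that a camera, given by its name, has taken for a name from the list of things; names that differ only in an ending like _2 or _b are one class to them, and where a whole thing is asked for, a point or a joint stands for the part that bears it (a point fixed in the world has none). Each returns a list of dicts, best first, with "p" (0 to 1); they miss things now and then, are a little off and sometimes report something else, mostly with a low value. They report only what shows in the picture. A call takes as long as a camera call. They do not tell look-alikes from the thing itself.
- cams.spot_in(camera, query): "box" ([centre column, centre row, width, height] as shares, 0 to 1, of the picture: columns of its width, rows of its height, round what is visible of it).
- cams.outline_of(camera, query): "mask" (420x560 bool, what is visible of it) and "box" ([centre column, centre row, width, height] as shares, 0 to 1, of the picture: columns of its width, rows of its height, round what is visible of it).
- cams.mark_of(camera, query): "location" ([column, row] as shares, 0 to 1, of the picture: columns of its width, rows of its height: a listed point, or the origin of a listed thing).
The state is a dict: "time_s": time; "q": joint angles; "qvel": joint speeds; "joint_efforts": joint torques, N m; "position": TCP position; "tool_rot": TCP orientation; "ft_force": force on the tool from outside, world axes, zero at the start; "wrist_torque": the same for the moment, N m; "grip_width": finger opening in m; "gripper_force": force on a finger pad.
Only numpy, scipy, OpenCV 4.12 (cv2) and the standard library are available. Lean on these libraries where they do the work, as an engineer would, in place of code of your own. Each camera call takes 0.05 s, during which the arm holds its last target. There are 200 camera calls.

## Working session

There is one attempt and no reset: what is moved stays moved. The work goes in short steps, Python scripts to look and compute and a tool call to move; the robot and the scene stay as the last step left them, time stands still between calls to the robot, and variables do not carry over. Pictures are saved under pics/ and viewed, at most 14 in all, crops included, and the job is handed in when it is done.

Besides the shell and the picture viewer there is one more tool, called after "Call:" by a JSON object that holds its "fn" and its "kwargs", one argument or row to a line. move_arm: Moves the arm, as the interface text tells. Its arguments: {"type":"object","properties":{"jaw":{"type":"array","items":{"type":"number"}},"dp":{"type":"array","items":{"type":"array","items":{"type":"number"}}},"turn":{"type":"array","items":{"type":"array","items":{"type":"number"}}},"force":{"type":"number"}},"required":["jaw","dp","turn"]}

```bash
ls; mkdir -p pics
cat > h.py <<'E'
import numpy as np, cv2
from rig import observe, cams, ticket
def proj(name,P):
    c=cams.calibration(name); V=np.array(c["view"]); f=210/np.tan(np.radians(c["vertical_fov"]/2))
    p=V@np.r_[P,1]; return np.array([c["cx"]+f*p[0]/-p[2], c["cy"]-f*p[1]/-p[2]])
def unproj(name,u,v,d=None,z=None):
    c=cams.calibration(name); V=np.array(c["view"]); f=210/np.tan(np.radians(c["vertical_fov"]/2))
    r=np.array([(u-c["cx"])/f, -(v-c["cy"])/f, -1.]); R=V[:3,:3]; o=-R.T@V[:3,3]; w=R.T@r
    if z is not None: d=(z-o[2])/w[2]
    return o+w*d
def save(name,fn,scale=1.4):
    im,d=cams.get_image(name); cv2.imwrite("pics/"+fn,cv2.resize(im[:,:,::-1],None,fx=scale,fy=scale)); return im,d
E
python3 - <<'E'
from h import *
for n in("top","side"):
    im,d=save(n,n+"0.png"); np.savez("pics/"+n+"0.npz",im=im,d=d); print(n,{k:v for k,v in cams.calibration(n).items()})
    for q in("tile_1_c","cock_grip","cock_axis","drawer_handle","drawer_floor","press_ball","wheel_top","maker_stamp"):
        for r in cams.mark_of(n,q)[:6]:
            u,v=r["location"][0]*560,r["location"][1]*420; dd=d[min(int(v),419),min(int(u),559)]
            print(q,round(r["p"],2),round(u),round(v),np.round(unproj(n,u,v,dd),3))
print(observe())
E
```

```text
pics
top {'vertical_fov': 43.5543127601058, 'cx': 272.0446983985707, 'cy': 212.24490846635547, 'view': array([[-0.02180976, -0.99975958,  0.00226164,  0.03905006],
       [ 0.98667019, -0.02115921,  0.16135126, -0.60950575],
       [-0.16126462,  0.00575052,  0.98689445, -1.60094081],
       [ 0.        ,  0.        ,  0.        ,  1.        ]])}
tile_1_c 0.87 197 287 [0.383 0.266 0.008]
cock_grip 0.49 335 240 [ 0.517 -0.167  0.071]
cock_axis 0.88 359 254 [ 0.467 -0.225  0.137]
drawer_handle 0.65 286 257 [ 0.468 -0.016  0.05 ]
drawer_handle 0.56 333 160 [ 0.778 -0.176  0.031]
wheel_top 0.92 219 190 [0.68  0.188 0.075]
maker_stamp 0.54 178 218 [0.599 0.321 0.056]
side {'vertical_fov': 48.21425160897686, 'cx': 291.0870548308882, 'cy': 199.59960045609523, 'view': array([[-0.99921647, -0.03434379, -0.01967119,  0.60730297],
       [ 0.00817938, -0.66547733,  0.74637324, -0.14829466],
       [-0.03872402,  0.74562753,  0.66523682, -1.84426215],
       [ 0.        ,  0.        ,  0.        ,  1.        ]])}
tile_1_c 0.49 353 288 [0.379 0.265 0.012]
tile_1_c 0.45 322 309 [0.49  0.356 0.013]
[... 427 characters left out ...]
8569472e+01, -1.23354077e+01]), 'qvel': array([-0.05214226, -0.09588328, -0.01117027,  0.00166499,  0.07566371,
        0.04350426]), 'joint_efforts': array([ 1.77626362e-04, -4.48325193e+01, -2.31460404e+01, -1.69877453e-04,
        5.27991524e-04, -1.69747642e-05]), 'position': array([0.12097849, 0.53650984, 0.23133125]), 'tool_rot': array([[-9.75505971e-01,  2.19972954e-01,  1.95094887e-05],
       [ 2.19972954e-01,  9.75505971e-01,  1.91088551e-05],
       [-1.48281914e-05,  2.29323621e-05, -1.00000000e+00]]), 'ft_force': array([-0.81237979,  0.15161152,  0.16389512]), 'wrist_torque': array([-0.0111937 ,  0.03205023,  0.03663121]), 'gripper_force': 0.0, 'grip_width': 0.08550576895632478}
```

View pics/top0.png

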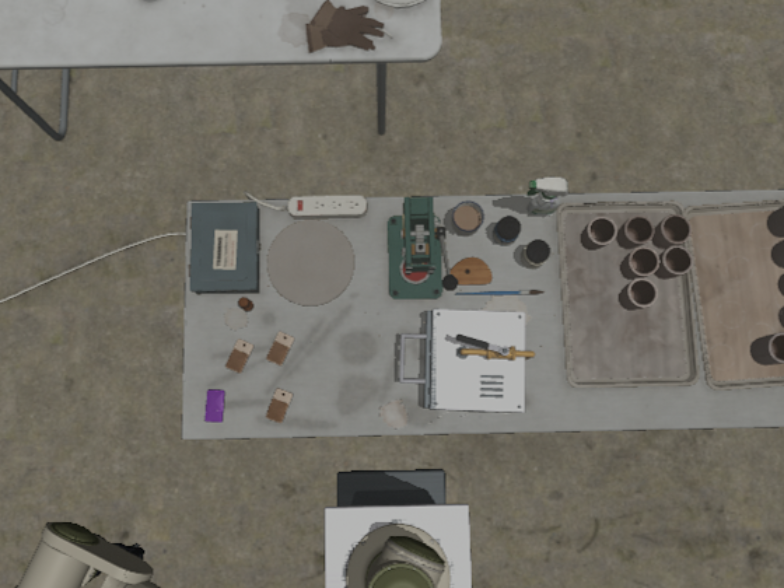

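View pics/side0.png

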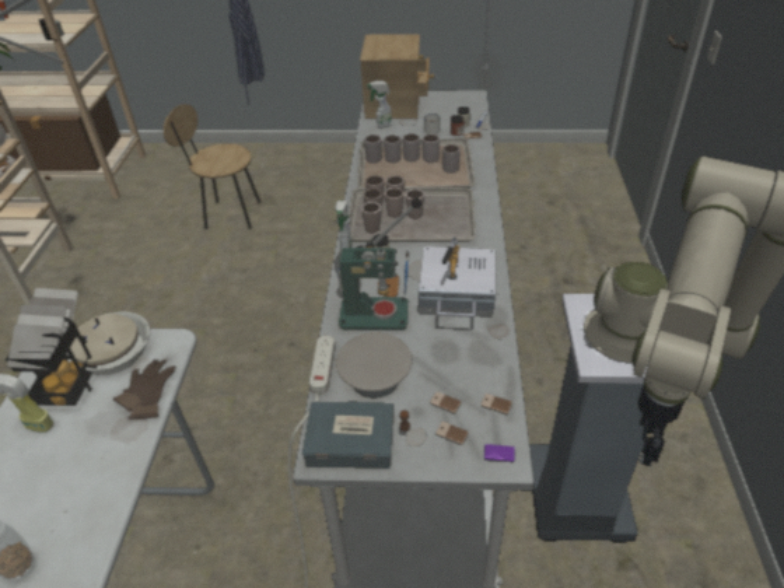

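Top picture (1.4x scale) shows three tiles near (240,355), (280,347), (280,404), with the purple look-alike at (215,405). The kiln is at (478,360) with its handle at (412,358), opening towards +y. The lever grip is black and points left from the pivot near (515,352), so the gas is mostly on. Next I measure precisely from depth.

Run:
```python
from h import *
Z=np.load("pics/top0.npz"); im,d=Z["im"],Z["d"]
def cloud(u0,u1,v0,v1):
    U,V=np.meshgrid(np.arange(u0,u1),np.arange(v0,v1)); 
    P=np.array([unproj("top",u,v,d[v,u]) for u,v in zip(U.ravel(),V.ravel())]); return U.ravel(),V.ravel(),P,im[V.ravel(),U.ravel()].astype(int)
# tiles
for r in cams.outline_of("top","tile_1")[:8]:
    m=r["mask"]; v,u=np.nonzero(m); P=np.array([unproj("top",a,b,z=0.008)[:2] for a,b in zip(u,v)])
    rect=cv2.minAreaRect((P*1000).astype(np.float32)); print("tile",round(r["p"],2),m.sum(),P.mean(0).round(4),np.round(rect,1) if 0 else rect, im[m].mean(0).round())
# kiln region
U,V,P,C=cloud(270,390,205,305)
k=(abs(P[:,2]-.07)<.006)&(P[:,1]<-.03)&(P[:,1]>-.33)
rect=cv2.minAreaRect((P[k,:2]*1000).astype(np.float32)); print("kiln top",k.sum(),rect,P[k].mean(0),P[k].min(0),P[k].max(0))
for lo,hi,nm in((.12,.17,"lever"),(.085,.12,"pipe"),):
    k=(P[:,2]>lo)&(P[:,2]<hi); print(nm); print(np.c_[U[k],V[k],(P[k]*1000).round(),C[k]].astype(int).tolist()[::max(1,k.sum()//40)])
k=(P[:,2]>.035)&(P[:,2]<.06)&(P[:,1]>-.04); print("handle",P[k].min(0),P[k].max(0),np.median(P[k],0),k.sum(), cv2.minAreaRect((P[k,:2]*1000).astype(np.float32)))
cv2.imwrite("pics/crop1.png",np.hstack([cv2.resize(im[200:310,270:390,::-1],None,fx=5,fy=5,interpolation=cv2.INTER_CUBIC)]))
# press ball neighborhood
U,V,P,C=cloud(270,340,140,218); k=P[:,2]>.06; 
g=P[k]; print("press hi", [ (z,g[(g[:,2]>z)&(g[:,2]<=z+.03)].min(0).round(3),g[(g[:,2]>z)&(g[:,2]<=z+.03)].max(0).round(3)) for z in np.arange(.06,.3,.03) if ((g[:,2]>z)&(g[:,2]<=z+.03)).any()])
```

```text
Traceback (most recent call last):
ValueError: it knows: brush, cock_axis, cock_grip, cock_lever, drawer_floor, drawer_handle, jar, kiln_drawer, maker_stamp, tile_1, tile_2, tile_3, tile_4, water_cup, wood_rib
```

```bash
cat > t.py <<'E'
from h import *
Z=np.load("pics/top0.npz"); im,d=Z["im"],Z["d"]
def cloud(u0,u1,v0,v1):
    U,V=np.meshgrid(np.arange(u0,u1),np.arange(v0,v1)); 
    P=np.array([unproj("top",u,v,d[v,u]) for u,v in zip(U.ravel(),V.ravel())]); return U.ravel(),V.ravel(),P,im[V.ravel(),U.ravel()].astype(int)
try: L=cams.outline_of("top","tile_1_c")
except Exception as e: print(e); L=[]
for r in L[:8]:
    m=r["mask"]; v,u=np.nonzero(m); P=np.array([unproj("top",a,b,z=0.008)[:2] for a,b in zip(u,v)])
    rect=cv2.minAreaRect((P*1000).astype(np.float32)); print("tile",round(r["p"],2),m.sum(),P.mean(0).round(4),rect, im[m].mean(0).round())
# colour segmentation: saturated brownish on bench
U,V,P,C=cloud(135,230,225,310)
mx=C.max(1);mn=C.min(1); sat=(mx-mn)/(mx+1)
k=((sat>.2)&(C[:,0]>C[:,2])).reshape(85,95).astype(np.uint8)
n,lab,st,ce=cv2.connectedComponentsWithStats(k)
for i in range(1,n):
    if st[i,4]>40:
        q=lab.ravel()==i; p=np.array([unproj("top",a,b,z=.008)[:2] for a,b in zip(U[q],V[q])])*1000
        print("comp",st[i],(ce[i]+[135,225]).round(1),p.mean(0).round(1),cv2.minAreaRect(p.astype(np.float32)),P[q,2].mean())
U,V,P,C=cloud(270,390,205,305)
k=(abs(P[:,2]-.07)<.006)&(P[:,1]<-.03)&(P[:,1]>-.33)
rect=cv2.minAreaRect((P[k,:2]*1000).astype(np.float32)); print("kiln top",k.sum(),rect,P[k].mean(0),P[k].min(0),P[k].max(0))
for lo,hi,nm in((.125,.17,"lever"),(.085,.115,"pipe"),):
    k=(P[:,2]>lo)&(P[:,2]<hi); print(nm,k.sum()); print(np.c_[U[k],V[k],(P[k]*1000).round(),C[k]].astype(int).tolist()[::max(1,k.sum()//30)])
k=(P[:,2]>.035)&(P[:,2]<.06)&(P[:,1]>-.04); print("handle",P[k].min(0),P[k].max(0),np.median(P[k],0),k.sum(), cv2.minAreaRect((P[k,:2]*1000).astype(np.float32)))
cv2.imwrite("pics/crop1.png",np.hstack([cv2.resize(im[200:310,270:390,::-1],None,fx=5,fy=5,interpolation=cv2.INTER_CUBIC)]))
U,V,P,C=cloud(270,340,140,218)
for z in np.arange(.06,.3,.03):
    g=P[(P[:,2]>z)&(P[:,2]<=z+.03)]
    if len(g): print("press",z.round(2),g.min(0).round(3),g.max(0).round(3))
E
python3 t.py
```

```text
tile 0.51 262 [0.3757 0.2592] ((375.80377197265625, 259.2828674316406), (37.52001953125, 68.95230865478516), 67.75360870361328) [116.  98.  83.]Traceback (most recent call last):
  File "t.py", line 12, in <module>
    U,V,P,C=cloud(135,230,225,310)
            ~~~~~^^^^^^^^^^^^^^^^^
  File "t.py", line 5, in cloud
    P=np.array([unproj("top",u,v,d[v,u]) for u,v in zip(U.ravel(),V.ravel())]); return U.ravel(),V.ravel(),P,im[V.ravel(),U.ravel()].astype(int)
                ~~~~~~^^^^^^^^^^^^^^^^^^
  File "h.py", line 7, in unproj
    c=cams.calibration(name); V=np.array(c["view"]); f=210/np.tan(np.radians(c["vertical_fov"]/2))
ValueError: time passes only in moves, steps and waits
```

```bash
python3 - <<'E'
s=open("h.py").read()
s=s.replace("c=cams.calibration(name);","c=CAL[name];").replace("def proj","CAL={n:cams.calibration(n) for n in('top','side')}\ndef proj",1)
open("h.py","w").write(s)
E
sed -i 's/^try: L=.*$/L=[]/; /^except/d' t.py
python3 t.py
```

```text
comp [ 56  18  16  18 174] [198.1 251.8] [494.7 263.6] ((494.74847412109375, 263.3930358886719), (37.312129974365234, 46.64761734008789), 63.36040115356445) 0.00914815494748885
comp [ 26  24  17  17 177] [169.  257.1] [479.7 355.7] ((479.8219299316406, 355.58587646484375), (38.23246765136719, 46.541259765625), 65.72315216064453) 0.018014246510739483
comp [ 55  59  16  18 186] [197.5 292.8] [365.9 265.1] ((365.8565979003906, 265.2617492675781), (38.58583068847656, 46.715152740478516), 69.62023162841797) 0.008667205193543545
kiln top 3861 ((463.944580078125, -184.32615661621094), (205.51220703125, 219.674072265625), 86.71635437011719) [ 0.45993253 -0.18196072  0.06954496] [ 0.34973431 -0.29263698  0.06401488] [ 0.57733028 -0.07760094  0.07598537]
lever 191
[[327, 239, 511, -132, 152, 41, 41, 40], [328, 240, 509, -136, 140, 53, 53, 52], [326, 241, 506, -130, 142, 50, 50, 50], [332, 241, 506, -148, 143, 53, 54, 53], [326, 242, 503, -130, 141, 57, 58, 57], [332, 242, 502, -147, 150, 56, 56, 55], [338, 242, 502, -164, 148, 47, 47, 46], [330, 243, 500, -141, 146, 52, 52, 52], [336, 243, 499
[... 2320 characters left out ...]
 143, 125, 96]]
handle [ 0.41904238 -0.03803149  0.03684016] [ 0.52886298 -0.01300321  0.0593421 ] [ 0.47381096 -0.0196185   0.0487213 ] 142 ((473.9804382324219, -26.273792266845703), (24.940031051635742, 109.63844299316406), 89.15764617919922)
press 0.06 [ 0.728 -0.191  0.06 ] [ 0.825 -0.068  0.083]
press 0.09 [ 0.673 -0.075  0.106] [ 0.748 -0.042  0.119]
press 0.12 [ 0.669 -0.074  0.122] [ 0.747 -0.043  0.145]
press 0.15 [ 0.636 -0.074  0.15 ] [ 0.774 -0.024  0.18 ]
press 0.18 [ 0.635 -0.098  0.18 ] [ 0.786 -0.018  0.209]
press 0.21 [ 0.635 -0.106  0.21 ] [ 0.79  -0.018  0.24 ]
press 0.24 [ 0.669 -0.104  0.24 ] [ 0.715 -0.045  0.269]
press 0.27 [ 0.649 -0.102  0.27 ] [ 0.675 -0.093  0.299]
```

View pics/crop1.png

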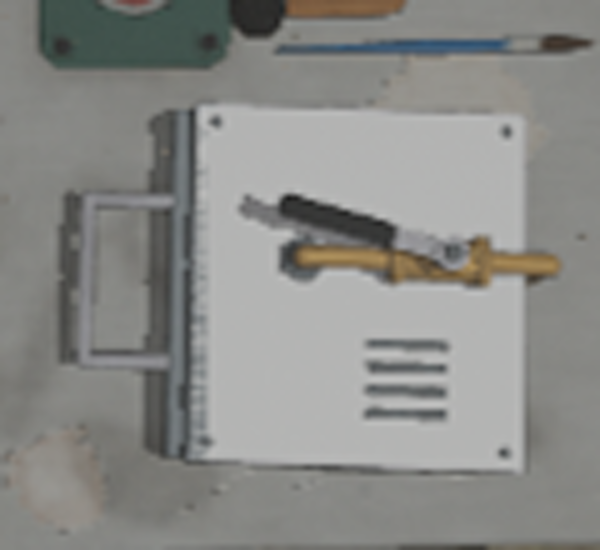

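Crop shows the kiln top screws at crop px (215,121), (506,131), (205,440), (504,453), the pivot bolt at (455,250), and the black grip from (285,203) to (393,238). The bar handle is at (88,280). I'll turn these into world positions.

```bash
cat >> h.py <<'E'
from scipy.spatial.transform import Rotation as Ro
def Rpsi(deg):
    c,s=np.cos(np.radians(deg)),np.sin(np.radians(deg)); return np.array([[c,s,0],[s,-c,0],[0,0,-1.]])
def plan(P,psi):
    o=observe(); R=np.array(o["tool_rot"]); T=Rpsi(psi); w=Ro.from_matrix(R.T@T).as_rotvec(); dp=T.T@(np.array(P)-o["position"])*100
    print("turn first",w.round(3),"then dp cm",dp.round(2),"t",o["time_s"],"q",np.round(o["q"]))
E
python3 - <<'E'
from h import *
f=lambda x,y,z: unproj("top",270+x/5-.4,200+y/5-.4,z=z)
s=[f(*p,.072) for p in((215,121),(506,131),(205,440),(504,453))]; print(np.round(s,4)); 
d1=s[0]-s[1]; d2=s[2]-s[3]; print([np.degrees(np.arctan2(d[1],d[0])) for d in(d1,d2)],[np.degrees(np.arctan2(d[1],d[0])) for d in(s[0]-s[2],s[1]-s[3])])
ax=f(455,250,.15); a,b=f(285,203,.148),f(393,238,.148); print("axis",ax,"grip ends",a,b,(a+b)/2,np.degrees(np.arctan2(*(a-b)[1::-1])), np.linalg.norm(((a+b)/2-ax)[:2]))
g=f(88,200,.05),f(88,358,.05); print("handle",g,sum(g)/2)
g=(a+b)/2
plan([g[0],g[1],.24],np.degrees(np.arctan2(*(a-b)[1::-1])))
E
```

```text
[[ 0.5677 -0.0983  0.072 ]
 [ 0.5576 -0.2776  0.072 ]
 [ 0.373  -0.0856  0.072 ]
 [ 0.3613 -0.2662  0.072 ]]
[np.float64(86.78091090240095), np.float64(86.28712521216924)] [np.float64(-3.7407569693112754), np.float64(-3.339208777309604)]
axis [ 0.478005  -0.2290702  0.15     ] grip ends [ 0.50784732 -0.13129926  0.148     ] [ 0.48597387 -0.19355887  0.148     ] [ 0.49691059 -0.16242907  0.148     ] 70.64227030974588 0.06927092954554959
handle (array([ 0.52285657, -0.01941449,  0.05      ]), array([ 0.42502612, -0.01682491,  0.05      ])) [ 0.47394134 -0.0181197   0.05      ]
turn first [ 0.    -0.     1.687] then dp cm [-53.48  58.63  -0.87] t 0.95 q [ 65.  22.  74.  -0.  84. -12.]
```

Call:
{"fn": "move_arm", "kwargs": {
  "jaw": [5,5,5,5,5,5,5,5,5,5,5,5],
  "dp": [
    [0,0,0],
    [0,0,0],
    [0,0,0],
    [0,0,0],
    [0,0,0],
    [0,0,0],
    [0,0,0],
    [0,0,0],
    [0,0,0],
    [0,0,0],
    [0,0,0],
    [0,0,0]
  ],
  "turn": [
    [0,0,0.125],
    [0,0,0.125],
    [0,0,0.125],
    [0,0,0.125],
    [0,0,0.125],
    [0,0,0.125],
    [0,0,0.125],
    [0,0,0.125],
    [0,0,0.125],
    [0,0,0.125],
    [0,0,0.125],
    [0,0,0.125]
  ]
}}

```text
time_s: 1.95
position: [0.121, 0.5365, 0.2313]
tool_rot: [[0.157, 0.988, -0.0], [0.988, -0.157, -0.0], [-0.0, -0.0, -1.0]]
ft_force: [0.1, 0.7, -0.2]
grip_width: 0.0501
gripper_force: 0.0
```

Call:
{"fn": "move_arm", "kwargs": {
  "jaw": [5,5,5,5,5,5,5,5,5,5,5,5],
  "dp": [
    [0,0,0],
    [0,0,0],
    [-2.67,2.93,0],
    [-2.67,2.93,0],
    [-2.67,2.93,0],
    [-2.67,2.93,0],
    [-2.67,2.93,0],
    [-2.67,2.93,0],
    [-2.67,2.93,0],
    [-2.67,2.93,0],
    [-2.67,2.93,0],
    [-2.67,2.93,0]
  ],
  "turn": [
    [0,0,0.09],
    [0,0,0.09],
    [0,0,0],
    [0,0,0],
    [0,0,0],
    [0,0,0],
    [0,0,0],
    [0,0,0],
    [0,0,0],
    [0,0,0],
    [0,0,0],
    [0,0,0]
  ]
}}

```text
time_s: 2.95
position: [0.3117, 0.187, 0.2316]
tool_rot: [[0.325, 0.946, 0.001], [0.946, -0.325, 0.0], [0.001, 0.001, -1.0]]
ft_force: [1.6, 0.6, -0.3]
grip_width: 0.0502
gripper_force: 0.0
```

Call:
{"fn": "move_arm", "kwargs": {
  "jaw": [5,5,5,5,5,5,5,5,5,5,5,5],
  "dp": [
    [-2.67,2.93,0],
    [-2.67,2.93,0],
    [-2.67,2.93,0],
    [-2.67,2.93,0],
    [-2.67,2.93,0],
    [-2.67,2.93,0],
    [-2.67,2.93,0],
    [-2.67,2.93,0],
    [-2.67,2.93,0],
    [-2.67,2.93,0],
    [0,0,0],
    [0,0,0]
  ],
  "turn": [
    [0,0,0],
    [0,0,0],
    [0,0,0],
    [0,0,0],
    [0,0,0],
    [0,0,0],
    [0,0,0],
    [0,0,0],
    [0,0,0],
    [0,0,0],
    [0,0,0],
    [0,0,0]
  ]
}}

```text
time_s: 3.95
position: [0.5019, -0.1604, 0.2306]
tool_rot: [[0.327, 0.945, -0.001], [0.945, -0.327, 0.001], [0.0, -0.001, -1.0]]
ft_force: [0.4, 1.1, 0.3]
grip_width: 0.0499
gripper_force: 0.0
```

```bash
python3 -c "
from h import *
plan([.498,-.16,.122],72)"
```

```text
turn first [-0.001 -0.    -0.019] then dp cm [-0.08 -0.38 10.86] t 3.95 q [-31.  20.  78.   0.  83. -12.]
```

Call:
{"fn": "move_arm", "kwargs": {
  "jaw": [5,5,5,5,5,5,5,1,1,1,1,1],
  "dp": [
    [-0.1,-0.4,0],
    [0,0,2],
    [0,0,2],
    [0,0,2],
    [0,0,2],
    [0,0,2],
    [0,0,0.8],
    [0,0,0],
    [0,0,0],
    [0,0,0],
    [0,0,0],
    [0,0,0]
  ],
  "turn": [
    [0,0,-0.02],
    [0,0,0],
    [0,0,0],
    [0,0,0],
    [0,0,0],
    [0,0,0],
    [0,0,0],
    [0,0,0],
    [0,0,0],
    [0,0,0],
    [0,0,0],
    [0,0,0]
  ],
  "force": 25
}}

```text
time_s: 4.95
position: [0.4984, -0.1586, 0.1247]
tool_rot: [[0.305, 0.952, 0.003], [0.952, -0.305, -0.001], [-0.0, 0.003, -1.0]]
ft_force: [2.4, 3.2, 6.0]
grip_width: 0.0135
gripper_force: 28.1
```

```bash
python3 -c "
from h import *
o=observe();print(o['position'],o['grip_width'],o['ft_force'],o['gripper_force'])
ax=np.array([.478,-.229]);p=o['position'][:2]-ax;print(np.linalg.norm(p),np.degrees(np.arctan2(p[1],p[0])))
# incremental rows: follow arc about axis from current phi to target by n rows, tool-frame dp before turn
r=.075;n=16;phi0=73.;phi1=-8.;dph=np.radians(phi1-phi0)/n
a0=0;print('per row', 'turn',-dph,'dp',100*r*np.array([np.cos(dph)-1, -np.sin(dph)]))
im,d=save('side','side1.png')
cv2.imwrite('pics/c2.png',cv2.resize(im[150:230,270:380,::-1],None,fx=6,fy=6,interpolation=cv2.INTER_CUBIC))
"
```

```text
[ 0.49837759 -0.15859182  0.12471735] 0.013469146797902171 [2.4131744  3.18688899 5.951043  ] 28.079062700271606
0.07329773705056405 73.85846083452269
per row turn 0.08835729338221293 dp [-0.02925725  0.66181778]
```

View pics/c2.png

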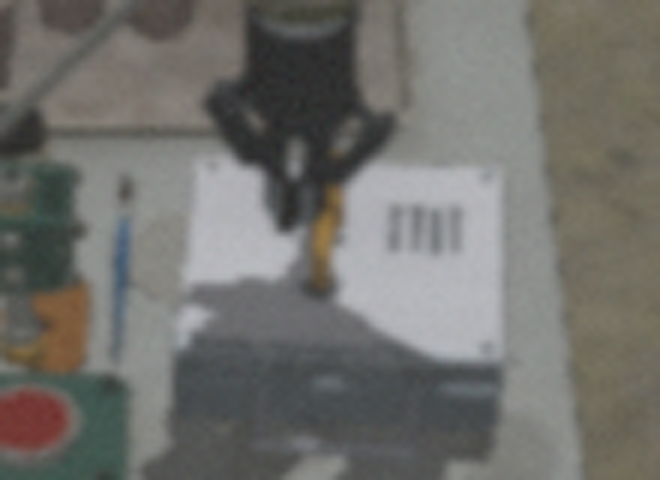

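The side crop shows the gripper at (310,170) holding the lever, and a grip width of 13.5 mm confirms it. Now I turn it along its arc.

Call:
{"fn": "move_arm", "kwargs": {
  "jaw": [1,1,1,1,1,1,1,1,1,1,1,1],
  "dp": [
    [-0.03,0.66,0],
    [-0.03,0.66,0],
    [-0.03,0.66,0],
    [-0.03,0.66,0],
    [-0.03,0.66,0],
    [-0.03,0.66,0],
    [-0.03,0.66,0],
    [-0.03,0.66,0],
    [-0.03,0.66,0],
    [-0.03,0.66,0],
    [-0.03,0.66,0],
    [-0.03,0.66,0]
  ],
  "turn": [
    [0,0,0.0884],
    [0,0,0.0884],
    [0,0,0.0884],
    [0,0,0.0884],
    [0,0,0.0884],
    [0,0,0.0884],
    [0,0,0.0884],
    [0,0,0.0884],
    [0,0,0.0884],
    [0,0,0.0884],
    [0,0,0.0884],
    [0,0,0.0884]
  ]
}}

```text
time_s: 6.0
position: [0.5501, -0.2155, 0.1248]
tool_rot: [[0.981, 0.194, 0.006], [0.194, -0.981, -0.002], [0.006, 0.003, -1.0]]
ft_force: [8.8, 1.0, 2.5]
grip_width: 0.0134
gripper_force: 27.4
```

Call:
{"fn": "move_arm", "kwargs": {
  "jaw": [1,1,1,1,1],
  "dp": [
    [-0.03,0.66,0],
    [-0.03,0.66,0],
    [-0.03,0.66,0],
    [-0.01,0.3,0],
    [0,0,0]
  ],
  "turn": [
    [0,0,0.0884],
    [0,0,0.0884],
    [0,0,0.0884],
    [0,0,0.04],
    [0,0,0]
  ]
}}

```text
time_s: 6.42
position: [0.5514, -0.2355, 0.1248]
tool_rot: [[0.994, -0.106, 0.007], [-0.106, -0.994, 0.003], [0.006, -0.004, -1.0]]
ft_force: [12.9, 13.5, 5.5]
grip_width: 0.0137
gripper_force: 41.5
```

```bash
python3 -c "
from h import *
o=observe();print(o['position'],o['grip_width'],o['ft_force'],o['wrist_torque'],o['gripper_force'])
ax=np.array([.478,-.229]);p=o['position'][:2]-ax;print(np.linalg.norm(p),np.degrees(np.arctan2(p[1],p[0])))
R=o['tool_rot'];print('psi',np.degrees(np.arctan2(R[1,0],R[0,0])))
"
```

```text
[ 0.55135443 -0.23554803  0.12476568] 0.013692779816977875 [12.88845327 13.4920414   5.49308232] [ 2.08605063 -1.90246447  0.68311365] 41.49128388147801
0.07364610352408203 -5.101023083360649
psi -6.106906467806647
```

Call:
{"fn": "move_arm", "kwargs": {
  "jaw": [4.5,4.5,4.5,4.5,4.5,4.5,4.5,4.5],
  "dp": [
    [0,0,0],
    [0,0,0],
    [0,0,0],
    [0,0,-2],
    [0,0,-3],
    [0,0,-3],
    [0,0,-3],
    [0,0,0]
  ],
  "turn": [
    [0,0,0],
    [0,0,0],
    [0,0,0],
    [0,0,0],
    [0,0,0],
    [0,0,0],
    [0,0,0],
    [0,0,0]
  ]
}}

```text
time_s: 7.08
position: [0.5501, -0.2391, 0.2396]
tool_rot: [[0.994, -0.107, 0.008], [-0.107, -0.994, -0.006], [0.009, 0.005, -1.0]]
ft_force: [0.2, 0.4, 0.7]
grip_width: 0.0447
gripper_force: 0.0
```

```bash
python3 -c "
from h import *
plan([.474,-.018,.15],-3.5)
im,d=save('side','side2.png')
im2,d=cams.get_image('top')
f=lambda a:cv2.resize(a[:,:,::-1],(400,400),interpolation=cv2.INTER_CUBIC)
cv2.imwrite('pics/c3.png',np.hstack([f(im[140:250,270:380]),f(im2[190:310,270:390])]))
"
```

```text
turn first [ 0.006 -0.009 -0.046] then dp cm [ -8.94 -21.6    8.96] t 7.0833 q [-35.  26.  66.  -0.  88.  61.]
```

View pics/c3.png

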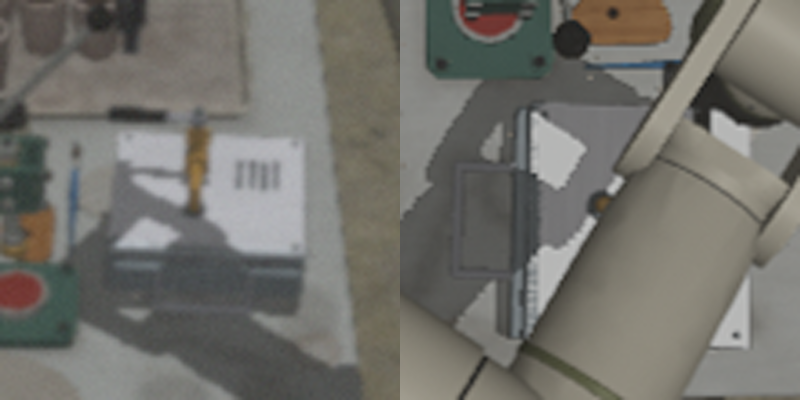

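Side crop (left) shows the lever square across the pipe at (155,115), so the gas is off. Next is the drawer handle.

Call:
{"fn": "move_arm", "kwargs": {
  "jaw": [4.5,4.5,4.5,4.5,4.5,4.5,4.5,4.5,4.5,4.5],
  "dp": [
    [0,0,0],
    [-1.3,-3.1,0],
    [-1.3,-3.1,0],
    [-1.3,-3.1,0],
    [-1.3,-3.1,0],
    [-1.3,-3.1,0],
    [-1.3,-3.1,2],
    [-1.1,-3,3.5],
    [0,0,3.5],
    [0,0,0]
  ],
  "turn": [
    [0.006,-0.009,-0.046],
    [0,0,0],
    [0,0,0],
    [0,0,0],
    [0,0,0],
    [0,0,0],
    [0,0,0],
    [0,0,0],
    [0,0,0],
    [0,0,0]
  ]
}}

```text
time_s: 8.02
position: [0.4694, -0.0179, 0.144]
tool_rot: [[0.998, -0.058, -0.021], [-0.058, -0.998, 0.01], [-0.021, -0.009, -1.0]]
ft_force: [-1.0, -0.3, -0.8]
grip_width: 0.0448
gripper_force: 0.0
```

```bash
python3 -c "
from h import *
plan([.474,-.018,.028],-3.5)"
```

```text
turn first [-0.009  0.021  0.003] then dp cm [ 0.46 -0.02 11.6 ] t 8.0167 q [-17.  20.  94.   0.  68.  76.]
```

Call:
{"fn": "move_arm", "kwargs": {
  "jaw": [4.5,4.5,4.5,4.5,4.5,4.5,4.5,4.5,0.5,0.5,0.5,0.5],
  "dp": [
    [0.3,0,0],
    [0,0,2.5],
    [0,0,2.5],
    [0,0,2],
    [0,0,2],
    [0,0,1.5],
    [0,0,1.1],
    [0,0,0],
    [0,0,0],
    [0,0,0],
    [0,0,0],
    [0,0,0]
  ],
  "turn": [
    [0,0,0],
    [0,0,0],
    [0,0,0],
    [0,0,0],
    [0,0,0],
    [0,0,0],
    [0,0,0],
    [0,0,0],
    [0,0,0],
    [0,0,0],
    [0,0,0],
    [0,0,0]
  ],
  "force": 40
}}

```text
time_s: 9.02
position: [0.4764, -0.019, 0.0349]
tool_rot: [[0.998, -0.061, -0.006], [-0.061, -0.998, 0.007], [-0.006, -0.007, -1.0]]
ft_force: [1.2, 5.1, 3.9]
grip_width: 0.0079
gripper_force: 39.1
```

Call:
{"fn": "move_arm", "kwargs": {
  "jaw": [0.5,0.5,0.5,0.5,0.5,0.5,0.5,0.5,0.5,0.5,0.5,0.5],
  "dp": [
    [0,-1,0],
    [0,-2,0],
    [0,-2,0],
    [0,-2,0],
    [0,-2,0],
    [0,-2,0],
    [0,-2,0],
    [0,-2,0],
    [0,-2,0],
    [0,-1.6,0],
    [0,-0.9,0],
    [0,0,0]
  ],
  "turn": [
    [0,0,0],
    [0,0,0],
    [0,0,0],
    [0,0,0],
    [0,0,0],
    [0,0,0],
    [0,0,0],
    [0,0,0],
    [0,0,0],
    [0,0,0],
    [0,0,0],
    [0,0,0]
  ]
}}

```text
time_s: 10.02
position: [0.4875, 0.1757, 0.0351]
tool_rot: [[0.998, -0.058, -0.008], [-0.058, -0.998, 0.005], [-0.008, -0.004, -1.0]]
ft_force: [2.0, -0.9, -4.2]
grip_width: 0.008
gripper_force: 40.2
```

Call:
{"fn": "move_arm", "kwargs": {
  "jaw": [4.5,4.5,4.5,6,6,6,6,6,6,6,6,6],
  "dp": [
    [0,0,0],
    [0,0,0],
    [0,0,-1],
    [0,0,-3],
    [0,0,-4],
    [0,0,-4],
    [0,0,-4],
    [0,0,-4],
    [0,0,0],
    [0,0,0],
    [0,0,0],
    [0,0,0]
  ],
  "turn": [
    [0,0,0],
    [0,0,0],
    [0,0,0],
    [0,0,0],
    [0,0,0],
    [0,0,0],
    [0,0,0],
    [0,0,0],
    [0,0,-0.124],
    [0,0,-0.124],
    [0,0,-0.124],
    [0,0,-0.124]
  ]
}}

```text
time_s: 11.02
position: [0.4885, 0.1738, 0.2361]
tool_rot: [[0.904, 0.427, -0.007], [0.427, -0.904, 0.007], [-0.004, -0.01, -1.0]]
ft_force: [-0.5, -0.1, -0.1]
grip_width: 0.06
gripper_force: 0.0
```

Call:
{"fn": "move_arm", "kwargs": {
  "jaw": [6,6,6,6,6,6,6,6,6,6,6,6],
  "dp": [
    [0,0,0],
    [0,0,0],
    [0,0,0],
    [0,0,0],
    [0,0,0],
    [0,0,0],
    [0,0,0],
    [0,0,0],
    [0,0,0],
    [0,0,0],
    [0,0,0],
    [0,0,0]
  ],
  "turn": [
    [0,0,-0.124],
    [0,0,-0.124],
    [0,0,-0.124],
    [0,0,-0.124],
    [0,0,-0.124],
    [0,0,-0.124],
    [0,0,-0.124],
    [0,0,-0.124],
    [0,0,-0.124],
    [0,0,-0.124],
    [0,0,-0.124],
    [0,0,-0.124]
  ]
}}

```text
time_s: 12.02
position: [0.4885, 0.1738, 0.2359]
tool_rot: [[-0.351, 0.936, -0.008], [0.936, 0.351, 0.007], [0.009, -0.005, -1.0]]
ft_force: [-0.3, -0.7, -0.0]
grip_width: 0.0598
gripper_force: 0.0
```

Call:
{"fn": "move_arm", "kwargs": {
  "jaw": [6,6,6,6,6,6,6,6,6,6,6,6],
  "dp": [
    [0,0,0],
    [0,0,0],
    [0,0,0],
    [0,0,0],
    [0,0,0],
    [0,0,0],
    [1,3.5,0],
    [1,3.5,0],
    [1,3.5,0],
    [1,3.5,0],
    [1,3.5,0],
    [0,0,0]
  ],
  "turn": [
    [0,0,-0.124],
    [0,0,-0.124],
    [0,0,-0.124],
    [0,0,-0.124],
    [0,0,-0.124],
    [0,0,-0.124],
    [0,0,0],
    [0,0,0],
    [0,0,0],
    [0,0,0],
    [0,0,0],
    [0,0,0]
  ]
}}

```text
time_s: 13.02
position: [0.5238, 0.3573, 0.2359]
tool_rot: [[-0.892, 0.453, -0.008], [0.453, 0.892, 0.009], [0.011, 0.004, -1.0]]
ft_force: [0.5, 0.6, 0.8]
grip_width: 0.0604
gripper_force: 0.0
```

```bash
python3 -c "
from h import *
im,d=save('top','top2.png')
np.savez('pics/top2.npz',im=im,d=d)
cv2.imwrite('pics/c4.png',cv2.resize(im[190:320,130:340,::-1],None,fx=3.8,fy=3.8,interpolation=cv2.INTER_CUBIC))
plan([.4,.3,.2],156)
"
```

```text
turn first [ 0.003 -0.011 -0.052] then dp cm [  9.07 -10.03   3.59] t 13.0667 q [ 23.  30.  59.   1.  91. -40.]
```

View pics/c4.png

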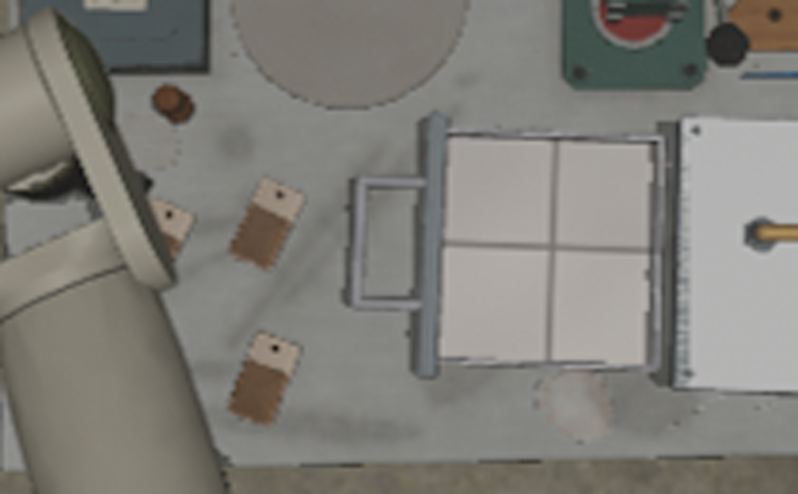

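Drawer is fully out: floor corners at crop (447,136), (653,142), (648,367), (440,358). Tiles are at (267,222), (265,378) and one partly hidden by the arm at (165,230). Next I fit tile poses.

```bash
cat >> h.py <<'E'
def tiles(im,u0,u1,v0,v1,z=.008,thr=.11):
    c=cv2.resize(im[v0:v1,u0:u1],None,fx=4,fy=4,interpolation=cv2.INTER_CUBIC).astype(int)
    s=(c.max(2)-c.min(2))/(c.max(2)+1.); k=((s>thr)&(c[:,:,0]>c[:,:,2])).astype(np.uint8)
    k=cv2.morphologyEx(k,cv2.MORPH_OPEN,np.ones((5,5),np.uint8)); n,lab,st,ce=cv2.connectedComponentsWithStats(k); out=[]
    for i in range(1,n):
        if st[i,4]<1500: continue
        v,u=np.nonzero(lab==i); p=np.array([unproj("top",(a+.5)/4-.5+u0,(b+.5)/4-.5+v0,z=z)[:2] for a,b in zip(u,v)])*1000
        r=cv2.minAreaRect(p.astype(np.float32)); ang=r[2]+(90 if r[1][1]>r[1][0] else 0)
        print("tile centre",np.round(r[0],1),"size",np.round(sorted(r[1]),1),"long axis",round((ang+90)%180-90,1),"mean",p.mean(0).round(1)); out.append((r[0],ang))
    return out
E
python3 -c "
from h import *
Z=np.load('pics/top2.npz');im=Z['im']
for t in(.09,.12): tiles(im,183,215,230,306,thr=t)
print('all0');tiles(np.load('pics/top0.npz')['im'],150,215,230,306)
f=lambda x,y,z:unproj('top',(x+.5)/3.8-.5+130,(y+.5)/3.8-.5+190,z=z)
c=np.array([f(*p,.022) for p in((447,136),(653,142),(648,367),(440,358))]);print(c.round(4),c.mean(0),[np.linalg.norm(c[i]-c[(i+1)%4]) for i in range(4)])
print('cross',f(552,247,.022))
plan([.4959,.2618,.1],156)
"
```

```text
tile centre [505.1 258.7] size [42.2 73. ] long axis -25.5 mean [504.9 258.7]
tile centre [376.5 261. ] size [43.  73.5] long axis -21.0 mean [376.4 260.9]
tile centre [505.  258.8] size [41.2 71.8] long axis -25.5 mean [504.7 258.8]
tile centre [376.5 261.2] size [42.2 72.9] long axis -20.2 mean [376.2 261. ]
all0
tile centre [505.1 258.8] size [41.6 72.3] long axis -25.0 mean [504.7 258.7]
tile centre [489.9 351. ] size [41.4 72.3] long axis -25.2 mean [489.7 351. ]
tile centre [376.5 261.1] size [42.3 73. ] long axis -20.5 mean [376.2 260.9]
[[ 0.5739  0.1054  0.022 ]
 [ 0.5652 -0.0668  0.022 ]
 [ 0.3789 -0.0569  0.022 ]
 [ 0.39    0.1138  0.022 ]] [0.47701055 0.02386191 0.022     ] [np.float64(0.1724007181801953), np.float64(0.1865003345896203), np.float64(0.17104443266278951), np.float64(0.18415554376681614)]
cross [0.47919258 0.01967254 0.022     ]
turn first [ 0.003 -0.011 -0.052] then dp cm [-1.24 -9.62 13.59] t 13.0667 q [ 23.  30.  59.   1.  91. -40.]
```

```bash
python3 -c "
from h import *
plan([.505,.2588,.06],154.7)
"
```

```text
turn first [ 0.002 -0.011 -0.029] then dp cm [-2.41 -9.47 17.59] t 13.0667 q [ 23.  30.  59.   1.  91. -40.]
```

Call:
{"fn": "move_arm", "kwargs": {
  "jaw": [5.4,5.4,5.4,5.4,5.4,5.4,5.4,5.4,5.4],
  "dp": [
    [0,0,0],
    [-0.6,-2.37,2],
    [-0.6,-2.37,2],
    [-0.6,-2.37,2],
    [-0.6,-2.37,2],
    [0,0,3.5],
    [0,0,3.5],
    [0,0,2.6],
    [0,0,0]
  ],
  "turn": [
    [0.002,-0.011,-0.029],
    [0,0,0],
    [0,0,0],
    [0,0,0],
    [0,0,0],
    [0,0,0],
    [0,0,0],
    [0,0,0],
    [0,0,0]
  ]
}}

```text
time_s: 13.82
position: [0.5026, 0.2547, 0.0562]
tool_rot: [[-0.902, 0.432, -0.008], [0.432, 0.902, -0.002], [0.006, -0.005, -1.0]]
ft_force: [-1.0, -0.9, -0.3]
grip_width: 0.0541
gripper_force: 0.0
```

```bash
python3 -c "
from h import *
plan([.505,.2588,.008],154.7)
"
```

```text
turn first [-0.005 -0.006 -0.005] then dp cm [-0.04  0.47  4.82] t 13.8167 q [ 15.  34.  86.  -0.  61. -50.]
```

Call:
{"fn": "move_arm", "kwargs": {
  "jaw": [5.4,5.4,5.4,5.4,5.4,5.4,5.4],
  "dp": [
    [0,0.4,1],
    [0,0,1.5],
    [0,0,1.5],
    [0,0,0.6],
    [0,0,0.3],
    [0,0,0.3],
    [0,0,0]
  ],
  "turn": [
    [0,0,0],
    [0,0,0],
    [0,0,0],
    [0,0,0],
    [0,0,0],
    [0,0,0],
    [0,0,0]
  ]
}}

```text
time_s: 14.4
position: [0.5073, 0.2603, 0.0084]
tool_rot: [[-0.903, 0.43, 0.002], [0.43, 0.903, 0.0], [-0.001, 0.001, -1.0]]
ft_force: [-0.1, 0.2, -0.3]
grip_width: 0.0542
gripper_force: 0.0
```

```bash
python3 -c "
from h import *
plan([.505,.2588,.003],154.7);print(observe()['ft_force'],observe()['position'])
"
```

```text
turn first [ 0.001  0.001 -0.003] then dp cm [ 0.15 -0.24  0.54] t 14.4 q [ 15.  38.  87.  -0.  55. -49.]
[-0.07040103  0.15628977 -0.30108489] [0.50733683 0.26031354 0.00839642]
```

Call:
{"fn": "move_arm", "kwargs": {
  "jaw": [5.4,5.4,5.4,5.4],
  "dp": [
    [0.1,-0.2,0.2],
    [0,0,0.3],
    [0,0,0.2],
    [0,0,0]
  ],
  "turn": [
    [0,0,0],
    [0,0,0],
    [0,0,0],
    [0,0,0]
  ]
}}

```text
time_s: 14.73
position: [0.505, 0.2588, 0.0005]
tool_rot: [[-0.903, 0.43, 0.0], [0.43, 0.903, -0.0], [-0.0, -0.0, -1.0]]
ft_force: [-0.0, -0.1, -0.3]
grip_width: 0.0539
gripper_force: 0.0
```

Call:
{"fn": "move_arm", "kwargs": {
  "jaw": [3.5,3.5,3.5,3.5,3.5],
  "dp": [
    [0,0,0],
    [0,0,0],
    [0,0,0],
    [0,0,0],
    [0,0,0]
  ],
  "turn": [
    [0,0,0],
    [0,0,0],
    [0,0,0],
    [0,0,0],
    [0,0,0]
  ],
  "force": 40
}}

```text
time_s: 15.15
position: [0.5053, 0.2589, 0.001]
tool_rot: [[-0.903, 0.43, 0.001], [0.43, 0.903, 0.0], [-0.001, 0.001, -1.0]]
ft_force: [-1.1, 0.2, 4.3]
grip_width: 0.0387
gripper_force: 40.6
```

Call:
{"fn": "move_arm", "kwargs": {
  "jaw": [3.5,3.5,3.5,3.5,3.5,3.5,3.5,3.5,3.5],
  "dp": [
    [0,0,-1],
    [0,0,-2],
    [0,0,-3],
    [0,0,-3],
    [0,0,-2],
    [0,0,0],
    [0,0,0],
    [0,0,0],
    [0,0,0]
  ],
  "turn": [
    [0,0,0],
    [0,0,0],
    [0,0,0],
    [0,0,0],
    [0,0,0],
    [0,0,-0.124],
    [0,0,-0.124],
    [0,0,-0.124],
    [0,0,0]
  ],
  "force": 60
}}

```text
time_s: 15.9
position: [0.5049, 0.2588, 0.1112]
tool_rot: [[-0.998, 0.068, 0.001], [0.068, 0.998, 0.0], [-0.001, 0.0, -1.0]]
ft_force: [-0.4, 0.2, 0.3]
grip_width: 0.0376
gripper_force: 60.2
```

```bash
python3 -c "
from h import *
plan([.4315,-.0162,.11],176.5)
"
```

```text
turn first [ 0.     0.001 -0.007] then dp cm [  5.65 -27.9    0.12] t 15.9 q [ 15.  30.  82.  -0.  68. -71.]
```

Call:
{"fn": "move_arm", "kwargs": {
  "jaw": [3.5,3.5,3.5,3.5,3.5,3.5,3.5,3.5,3.5,3.5,3.5,3.5],
  "dp": [
    [0.5,-1.5,0],
    [0.5,-2.8,0],
    [0.55,-3,0],
    [0.6,-3,0],
    [0.6,-3,0],
    [0.6,-3,0],
    [0.6,-3,0],
    [0.6,-3,0],
    [0.5,-2.8,0],
    [0.3,-1.8,0],
    [0.3,-1,0],
    [0,0,0]
  ],
  "turn": [
    [0,0,-0.007],
    [0,0,0],
    [0,0,0],
    [0,0,0],
    [0,0,0],
    [0,0,0],
    [0,0,0],
    [0,0,0],
    [0,0,0],
    [0,0,0],
    [0,0,0],
    [0,0,0]
  ]
}}

```text
time_s: 16.9
position: [0.4299, -0.0173, 0.1109]
tool_rot: [[-0.997, 0.072, 0.0], [0.072, 0.997, -0.0], [-0.0, -0.0, -1.0]]
ft_force: [0.4, -0.0, -1.5]
grip_width: 0.0378
gripper_force: 60.3
```

```bash
python3 -c "
from h import *
plan([.4315,-.0162,.026],176.5);o=observe();print(o['grip_width'],o['gripper_force'])
"
```

```text
turn first [-0.     0.    -0.011] then dp cm [-0.16  0.12  8.49] t 16.9 q [ -18.   18.  103.   -0.   58. -104.]
0.03775408698563596 60.26344299316406
```

Call:
{"fn": "move_arm", "kwargs": {
  "jaw": [3.5,3.5,3.5,3.5,3.5,3.5,3.5,3.5],
  "dp": [
    [-0.1,0.1,1.5],
    [0,0,2.2],
    [0,0,2.2],
    [0,0,1.4],
    [0,0,0.7],
    [0,0,0.4],
    [0,0,0.1],
    [0,0,0]
  ],
  "turn": [
    [0,0,-0.01],
    [0,0,0],
    [0,0,0],
    [0,0,0],
    [0,0,0],
    [0,0,0],
    [0,0,0],
    [0,0,0]
  ]
}}

```text
time_s: 17.57
position: [0.4317, -0.0147, 0.0261]
tool_rot: [[-0.998, 0.056, 0.001], [0.056, 0.998, -0.0], [-0.001, -0.0, -1.0]]
ft_force: [0.1, 0.8, -0.7]
grip_width: 0.0381
gripper_force: 60.3
```

Call:
{"fn": "move_arm", "kwargs": {
  "jaw": [3.5,3.5,3.5],
  "dp": [
    [0,0,0.15],
    [0,0,0.1],
    [0,0,0]
  ],
  "turn": [
    [0,0,0],
    [0,0,0],
    [0,0,0]
  ]
}}

```text
time_s: 17.82
position: [0.4315, -0.0149, 0.0234]
tool_rot: [[-0.998, 0.056, 0.001], [0.056, 0.998, -0.0], [-0.001, -0.0, -1.0]]
ft_force: [0.7, -0.6, 0.3]
grip_width: 0.0377
gripper_force: 60.3
```

Call:
{"fn": "move_arm", "kwargs": {
  "jaw": [5.2,5.2,5.2,5.2,5.2,5.2,5.2,5.2,5.2,5.2,5.2,5.2],
  "dp": [
    [0,0,0],
    [0,0,0],
    [0,0,0],
    [0,0,-1],
    [0,0,-3],
    [0,0,-3.5],
    [-1,2.5,-2],
    [-1,4,0],
    [-1,4,0],
    [-1,4,0],
    [0,4,0],
    [0,3,0]
  ],
  "turn": [
    [0,0,0],
    [0,0,0],
    [0,0,0],
    [0,0,0],
    [0,0,0],
    [0,0,0],
    [0,0,0],
    [0,0,0],
    [0,0,0],
    [0,0,0],
    [0,0,0],
    [0,0,0]
  ]
}}

```text
time_s: 18.82
position: [0.4832, 0.2005, 0.1182]
tool_rot: [[-0.999, 0.055, 0.001], [0.055, 0.999, 0.0], [-0.001, 0.001, -1.0]]
ft_force: [0.1, 0.2, 0.2]
grip_width: 0.0522
gripper_force: 0.0
```

```bash
python3 -c "
from h import *
im,d=save('top','top3.png')
cv2.imwrite('pics/c5.png',cv2.resize(im[190:320,130:340,::-1],None,fx=3.8,fy=3.8,interpolation=cv2.INTER_CUBIC))
tiles(im,150,215,230,306);
print('drawer');tiles(im,245,305,225,288,z=.03)
plan([.3765,.2611,.06],159.2)
plan([.49,.351,.06],154.8)
"
```

```text
tile centre [446.5 297.1] size [170.4 240.8] long axis -0.2 mean [452.  276.5]
drawer
tile centre [432.1 -12.7] size [40.2 71.8] long axis -3.8 mean [431.7 -12.5]
turn first [0.002 0.001 0.311] then dp cm [11.99  1.57  5.82] t 18.8667 q [ 10.  26.  89.   0.  66. -77.]
turn first [0.002 0.001 0.388] then dp cm [ 5.63 13.61  5.82] t 18.8667 q [ 10.  26.  89.   0.  66. -77.]
```

View pics/c5.png

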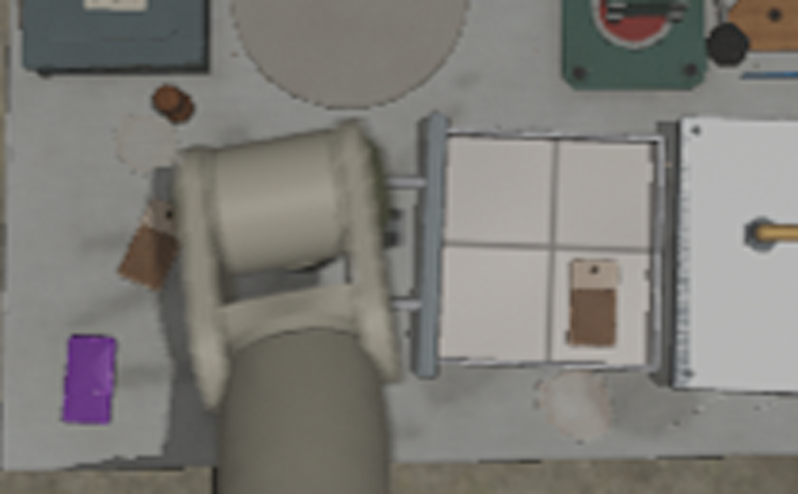

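Tile 1 lies well in the drawer at crop (593,303). Tile C shows at (150,245) and tile B is under the arm, so I check both from the side camera.

```bash
sed -i 's/def tiles(im,u0,u1,v0,v1,z=.008,thr=.11)/def tiles(im,u0,u1,v0,v1,z=.008,thr=.11,name="top")/; s/unproj("top",(a/unproj(name,(a/' h.py
python3 -c "
from h import *
im,d=cams.get_image('side')
for p in((.49,.351,.008),(.3765,.2611,.008)): print(proj('side',np.array(p)))
for t in(.1,.15,.2,.25):print(t);tiles(im,300,372,275,320,name='side',thr=t)
"
```

```text
[322.09808695 308.94273027]
[353.88593975 288.15104547]
0.1
tile centre [374.6 260.7] size [47.  73.6] long axis -20.9 mean [374.5 261.7]
tile centre [488.1 350.9] size [44.5 73.1] long axis -25.0 mean [487.8 351.2]
0.15
tile centre [373.4 262.6] size [42.  66.9] long axis -15.4 mean [370.6 262.6]
tile centre [486.4 351.5] size [41.9 67.2] long axis -27.5 mean [482.7 354.3]
0.2
tile centre [478.3 355.3] size [38.4 46.5] long axis -26.9 mean [478.3 356.3]
0.25
```

Call:
{"fn": "move_arm", "kwargs": {
  "jaw": [5.4,5.4,5.4,5.4,5.4,5.4,5.4,5.4,5.4,5.4],
  "dp": [
    [0,0,0],
    [0,0,0],
    [0,0,0],
    [2,0.3,0],
    [3,0.4,0],
    [3,0.4,1],
    [3,0.4,2],
    [1,0.07,1.8],
    [0,0,1],
    [0,0,0]
  ],
  "turn": [
    [0,0,0.104],
    [0,0,0.104],
    [0,0,0.104],
    [0,0,0],
    [0,0,0],
    [0,0,0],
    [0,0,0],
    [0,0,0],
    [0,0,0],
    [0,0,0]
  ]
}}

```text
time_s: 19.75
position: [0.3755, 0.2548, 0.0588]
tool_rot: [[-0.933, 0.359, -0.003], [0.359, 0.933, -0.001], [0.002, -0.002, -1.0]]
ft_force: [-0.1, -0.8, 0.4]
grip_width: 0.0539
gripper_force: 0.0
```

```bash
python3 -c "
from h import *
plan([.3765,.2611,.0005],159.2)
"
```

```text
turn first [-0.002 -0.002 -0.004] then dp cm [0.13 0.62 5.83] t 19.75 q [ 19.  25. 103.  -0.  52. -50.]
```

Call:
{"fn": "move_arm", "kwargs": {
  "jaw": [5.4,5.4,5.4,5.4,5.4],
  "dp": [
    [0.1,0.6,1],
    [0,0,1.5],
    [0,0,1.3],
    [0,0,0.5],
    [0,0,0]
  ],
  "turn": [
    [0,0,0],
    [0,0,0],
    [0,0,0],
    [0,0,0],
    [0,0,0]
  ]
}}

```text
time_s: 20.17
position: [0.3785, 0.2611, 0.0165]
tool_rot: [[-0.933, 0.36, -0.001], [0.36, 0.933, -0.0], [0.0, -0.001, -1.0]]
ft_force: [-0.2, 1.1, 0.9]
grip_width: 0.0541
gripper_force: 0.0
```

```bash
python3 -c "
from h import *
plan([.3765,.2611,.0005],159.2)
"
```

```text
turn first [-0.001 -0.    -0.005] then dp cm [ 0.18 -0.07  1.6 ] t 20.1667 q [ 20.  30. 105.  -0.  45. -49.]
```

Call:
{"fn": "move_arm", "kwargs": {
  "jaw": [5.4,5.4,5.4,5.4,5.4],
  "dp": [
    [0.15,0,0.7],
    [0,0,0.5],
    [0,0,0.25],
    [0,0,0.1],
    [0,0,0]
  ],
  "turn": [
    [0,0,0],
    [0,0,0],
    [0,0,0],
    [0,0,0],
    [0,0,0]
  ]
}}

```text
time_s: 20.58
position: [0.3768, 0.2619, 0.0016]
tool_rot: [[-0.933, 0.36, 0.0], [0.36, 0.933, 0.0], [-0.0, 0.0, -1.0]]
ft_force: [0.1, 0.4, 0.2]
grip_width: 0.0542
gripper_force: 0.0
```

Call:
{"fn": "move_arm", "kwargs": {
  "jaw": [3.5,3.5,3.5,3.5,3.5,3.5,3.5,3.5,3.5,3.5],
  "dp": [
    [0,0,0],
    [0,0,0],
    [0,0,0],
    [0,0,0],
    [0,0,0],
    [0,0,-1],
    [0,0,-2],
    [0,0,-3],
    [0,0,-3],
    [0,0,-2]
  ],
  "turn": [
    [0,0,0],
    [0,0,0],
    [0,0,0],
    [0,0,0],
    [0,0,0],
    [0,0,0],
    [0,0,0],
    [0,0,0],
    [0,0,0],
    [0,0,0]
  ],
  "force": 60
}}

```text
time_s: 21.42
position: [0.3771, 0.262, 0.1143]
tool_rot: [[-0.933, 0.359, 0.003], [0.359, 0.933, 0.001], [-0.003, 0.002, -1.0]]
ft_force: [-0.1, 0.0, -0.9]
grip_width: 0.0372
gripper_force: 60.6
```

Call:
{"fn": "move_arm", "kwargs": {
  "jaw": [3.5,3.5,3.5,3.5],
  "dp": [
    [0,0,0],
    [0,0,0],
    [0,0,0],
    [0,0,0]
  ],
  "turn": [
    [0,0,-0.1],
    [0,0,-0.1],
    [0,0,-0.1],
    [0,0,0]
  ]
}}

```text
time_s: 21.75
position: [0.3767, 0.2618, 0.1119]
tool_rot: [[-0.998, 0.064, 0.001], [0.064, 0.998, 0.0], [-0.001, 0.0, -1.0]]
ft_force: [-1.1, 0.3, -1.1]
grip_width: 0.0376
gripper_force: 60.6
```

```bash
python3 -c "
from h import *
plan([.5193,-.0210,.11],176.5)
"
```

```text
turn first [ 0.     0.001 -0.003] then dp cm [-15.96 -27.36   0.19] t 21.75 q [ 20.  21.  99.  -0.  60. -66.]
```

Call:
{"fn": "move_arm", "kwargs": {
  "jaw": [3.5,3.5,3.5,3.5,3.5,3.5,3.5,3.5,3.5,3.5,3.5,3.5],
  "dp": [
    [-0.8,-1.36,0],
    [-1.6,-2.8,0],
    [-1.7,-2.9,0],
    [-1.75,-3,0],
    [-1.75,-3,0],
    [-1.75,-3,0],
    [-1.75,-3,0],
    [-1.75,-3,0],
    [-1.6,-2.7,0],
    [-1,-1.7,0],
    [-0.5,-0.9,0],
    [0,0,0]
  ],
  "turn": [
    [0,0,0],
    [0,0,0],
    [0,0,0],
    [0,0,0],
    [0,0,0],
    [0,0,0],
    [0,0,0],
    [0,0,0],
    [0,0,0],
    [0,0,0],
    [0,0,0],
    [0,0,0]
  ]
}}

```text
time_s: 22.75
position: [0.5179, -0.0233, 0.1115]
tool_rot: [[-0.997, 0.072, 0.001], [0.072, 0.997, -0.0], [-0.001, -0.0, -1.0]]
ft_force: [0.3, 0.3, -0.6]
grip_width: 0.0376
gripper_force: 60.6
```

```bash
python3 -c "
from h import *
plan([.5193,-.0200,.024],176.5);o=observe();print(o['grip_width'],o['gripper_force'],o['position'])
"
```

```text
turn first [-0.     0.001 -0.011] then dp cm [-0.12  0.34  8.75] t 22.75 q [ -16.   26.   90.    0.   64. -102.]
0.037596339038594065 60.59986710548401 [ 0.51793522 -0.02333552  0.11152856]
```

Call:
{"fn": "move_arm", "kwargs": {
  "jaw": [3.5,3.5,3.5,3.5,3.5,3.5,3.5,3.5,3.5],
  "dp": [
    [-0.1,0.3,1.5],
    [0,0,2.2],
    [0,0,2.2],
    [0,0,1.4],
    [0,0,0.7],
    [0,0,0.4],
    [0,0,0.2],
    [0,0,0.1],
    [0,0,0]
  ],
  "turn": [
    [0,0,-0.01],
    [0,0,0],
    [0,0,0],
    [0,0,0],
    [0,0,0],
    [0,0,0],
    [0,0,0],
    [0,0,0],
    [0,0,0]
  ]
}}

```text
time_s: 23.5
position: [0.5188, -0.0188, 0.0253]
tool_rot: [[-0.998, 0.058, 0.002], [0.058, 0.998, -0.0], [-0.002, -0.0, -1.0]]
ft_force: [0.6, -0.6, -0.8]
grip_width: 0.0374
gripper_force: 60.6
```

Call:
{"fn": "move_arm", "kwargs": {
  "jaw": [3.5,3.5,5.2,5.2,5.2,5.2,5.2,5.2,5.2,5.2,5.2,5.2],
  "dp": [
    [0,0,0.15],
    [0,0,0],
    [0,0,0],
    [0,0,0],
    [0,0,0],
    [0,0,-1],
    [0,0,-3],
    [0,0,-3.5],
    [0,3,-1.5],
    [0,4,0],
    [0,4,0],
    [0,4,0]
  ],
  "turn": [
    [0,0,0],
    [0,0,0],
    [0,0,0],
    [0,0,0],
    [0,0,0],
    [0,0,0],
    [0,0,0],
    [0,0,0],
    [0,0,0],
    [0,0,0],
    [0,0,0],
    [0,0,0]
  ]
}}

```text
time_s: 24.5
position: [0.5272, 0.1323, 0.1145]
tool_rot: [[-0.998, 0.059, 0.002], [0.059, 0.998, 0.0], [-0.002, 0.0, -1.0]]
ft_force: [1.4, -0.5, -0.2]
grip_width: 0.0523
gripper_force: 0.0
```

Call:
{"fn": "move_arm", "kwargs": {
  "jaw": [5.4,5.4,5.4,5.4,5.4],
  "dp": [
    [0,0,0],
    [0,0,0],
    [0,0,0],
    [0,0,0],
    [0,0,0]
  ],
  "turn": [
    [0,0,0.096],
    [0,0,0.096],
    [0,0,0.096],
    [0,0,0.096],
    [0,0,0]
  ]
}}

```text
time_s: 24.92
position: [0.5272, 0.1309, 0.1139]
tool_rot: [[-0.903, 0.43, 0.001], [0.43, 0.903, 0.0], [-0.001, 0.0, -1.0]]
ft_force: [0.3, 0.6, -0.0]
grip_width: 0.0537
gripper_force: 0.0
```

```bash
python3 -c "
from h import *
im,d=save('top','top4.png')
tiles(im,150,190,235,280);print('drawer');tiles(im,245,305,225,288,z=.03)
plan([.49,.351,.06],154.8)
"
```

```text
tile centre [490. 351.] size [41.5 72.3] long axis -25.0 mean [489.7 351. ]
drawer
tile centre [476.8  94.1] size [ 42.7 196.6] long axis -1.2 mean [484.4  98. ]
tile centre [518.8 -16.2] size [40.6 71.5] long axis -2.9 mean [518.7 -16.5]
tile centre [432.1 -12.7] size [40.1 71.9] long axis -3.8 mean [431.7 -12.5]
turn first [ 0.     0.001 -0.   ] then dp cm [12.75 18.34  5.38] t 24.9667 q [  1.  28.  86.   0.  66. -63.]
```

Call:
{"fn": "move_arm", "kwargs": {
  "jaw": [5.4,5.4,5.4,5.4,5.4,5.4,5.4,5.4,5.4,5.4,5.4],
  "dp": [
    [1,1.4,0],
    [2,2.9,0],
    [2,2.9,0],
    [2,2.9,0],
    [2,2.9,0],
    [2,2.9,0.5],
    [1.2,1.7,2],
    [0.55,0.74,2],
    [0,0,0.9],
    [0,0,0],
    [0,0,0]
  ],
  "turn": [
    [0,0,0],
    [0,0,0],
    [0,0,0],
    [0,0,0],
    [0,0,0],
    [0,0,0],
    [0,0,0],
    [0,0,0],
    [0,0,0],
    [0,0,0],
    [0,0,0]
  ]
}}

```text
time_s: 25.88
position: [0.4908, 0.3503, 0.0596]
tool_rot: [[-0.904, 0.427, 0.0], [0.427, 0.904, -0.0], [-0.0, -0.0, -1.0]]
ft_force: [0.5, 0.4, -0.2]
grip_width: 0.0536
gripper_force: 0.0
```

```bash
python3 -c "
from h import *
plan([.49,.351,.001],154.8)
"
```

```text
turn first [-0.     0.    -0.001] then dp cm [0.1  0.03 5.86] t 25.8833 q [ 24.  37.  79.  -0.  64. -40.]
```

Call:
{"fn": "move_arm", "kwargs": {
  "jaw": [5.4,5.4,5.4,5.4,5.4,5.4,5.4],
  "dp": [
    [0.1,0,1.5],
    [0,0,2],
    [0,0,1.2],
    [0,0,0.7],
    [0,0,0.3],
    [0,0,0.15],
    [0,0,0]
  ],
  "turn": [
    [0,0,0],
    [0,0,0],
    [0,0,0],
    [0,0,0],
    [0,0,0],
    [0,0,0],
    [0,0,0]
  ]
}}

```text
time_s: 26.47
position: [0.4901, 0.3514, 0.0015]
tool_rot: [[-0.904, 0.428, 0.002], [0.428, 0.904, 0.001], [-0.001, 0.001, -1.0]]
ft_force: [-0.5, 0.6, 0.1]
grip_width: 0.0543
gripper_force: 0.0
```

Call:
{"fn": "move_arm", "kwargs": {
  "jaw": [3.5,3.5,3.5,3.5,3.5,3.5,3.5,3.5,3.5,3.5],
  "dp": [
    [0,0,0],
    [0,0,0],
    [0,0,0],
    [0,0,0],
    [0,0,0],
    [0,0,-1],
    [0,0,-2],
    [0,0,-3],
    [0,0,-3],
    [0,0,-2]
  ],
  "turn": [
    [0,0,0],
    [0,0,0],
    [0,0,0],
    [0,0,0],
    [0,0,0],
    [0,0,0],
    [0,0,0],
    [0,0,0],
    [0,0,0],
    [0,0,0]
  ],
  "force": 60
}}

```text
time_s: 27.3
position: [0.4901, 0.3519, 0.1146]
tool_rot: [[-0.904, 0.427, 0.004], [0.427, 0.904, 0.002], [-0.003, 0.003, -1.0]]
ft_force: [-0.0, 0.3, -1.3]
grip_width: 0.0378
gripper_force: 60.3
```

Call:
{"fn": "move_arm", "kwargs": {
  "jaw": [3.5,3.5,3.5,3.5,3.5],
  "dp": [
    [0,0,0],
    [0,0,0],
    [0,0,0],
    [0,0,0],
    [0,0,0]
  ],
  "turn": [
    [0,0,-0.095],
    [0,0,-0.095],
    [0,0,-0.095],
    [0,0,-0.095],
    [0,0,0]
  ]
}}

```text
time_s: 27.72
position: [0.4895, 0.3516, 0.1118]
tool_rot: [[-0.998, 0.058, 0.001], [0.058, 0.998, 0.001], [-0.001, 0.001, -1.0]]
ft_force: [0.1, 0.1, 0.5]
grip_width: 0.0378
gripper_force: 60.3
```

```bash
python3 -c "
from h import *
plan([.480,.0640,.11],176.5)
"
```

```text
turn first [0.001 0.001 0.003] then dp cm [ -0.81 -28.76   0.18] t 27.7167 q [ 24.  33.  76.  -0.  71. -62.]
```

Call:
{"fn": "move_arm", "kwargs": {
  "jaw": [3.5,3.5,3.5,3.5,3.5,3.5,3.5,3.5,3.5,3.5,3.5,3.5],
  "dp": [
    [-0.1,-1.5,0],
    [-0.1,-2.9,0],
    [-0.1,-3.1,0],
    [-0.1,-3.1,0],
    [-0.1,-3.2,0],
    [-0.1,-3.2,0],
    [-0.1,-3.2,0],
    [-0.1,-3.1,0],
    [0,-2.6,0],
    [0,-1.8,0],
    [0,-1,0],
    [0,0,0]
  ],
  "turn": [
    [0,0,0],
    [0,0,0],
    [0,0,0],
    [0,0,0],
    [0,0,0],
    [0,0,0],
    [0,0,0],
    [0,0,0],
    [0,0,0],
    [0,0,0],
    [0,0,0],
    [0,0,0]
  ]
}}

```text
time_s: 28.72
position: [0.4799, 0.0632, 0.1112]
tool_rot: [[-0.998, 0.066, 0.001], [0.066, 0.998, -0.0], [-0.001, -0.0, -1.0]]
ft_force: [-0.5, 0.1, -1.0]
grip_width: 0.0376
gripper_force: 60.3
```

```bash
python3 -c "
from h import *
plan([.480,.0640,.025],176.5);o=observe();print(o['grip_width'],o['gripper_force'],o['position'])
"
```

```text
turn first [-0.     0.001 -0.005] then dp cm [-0.    0.08  8.62] t 28.7167 q [ -7.  23.  95.  -0.  62. -93.]
0.03764412101842124 60.29019355773926 [0.47992466 0.06319794 0.11122164]
```

Call:
{"fn": "move_arm", "kwargs": {
  "jaw": [3.5,3.5,3.5,3.5,3.5,3.5,3.5,3.5,3.5],
  "dp": [
    [0,0,1.5],
    [0,0,2.2],
    [0,0,2.2],
    [0,0,1.4],
    [0,0,0.7],
    [0,0,0.4],
    [0,0,0.2],
    [0,0,0.1],
    [0,0,0]
  ],
  "turn": [
    [0,0,0],
    [0,0,0],
    [0,0,0],
    [0,0,0],
    [0,0,0],
    [0,0,0],
    [0,0,0],
    [0,0,0],
    [0,0,0]
  ]
}}

```text
time_s: 29.47
position: [0.4802, 0.0647, 0.0243]
tool_rot: [[-0.998, 0.062, 0.002], [0.062, 0.998, -0.0], [-0.002, 0.0, -1.0]]
ft_force: [-0.1, -0.4, 0.1]
grip_width: 0.0376
gripper_force: 60.3
```

Call:
{"fn": "move_arm", "kwargs": {
  "jaw": [3.5,3.5,5.2,5.2,5.2,5.2,5.2,5.2,5.2,5.2,5.2,5.2],
  "dp": [
    [0,0,0.12],
    [0,0,0],
    [0,0,0],
    [0,0,0],
    [0,0,0],
    [0,0,-1],
    [0,0,-3],
    [0,0,-3.5],
    [0,0,-3],
    [0,4,0],
    [0,4,0],
    [0,3,0]
  ],
  "turn": [
    [0,0,0],
    [0,0,0],
    [0,0,0],
    [0,0,0],
    [0,0,0],
    [0,0,0],
    [0,0,0],
    [0,0,0],
    [0,0,0],
    [0,0,0],
    [0,0,0],
    [0,0,0]
  ]
}}

```text
time_s: 30.47
position: [0.4866, 0.1763, 0.1282]
tool_rot: [[-0.998, 0.063, 0.002], [0.063, 0.998, 0.001], [-0.002, 0.001, -1.0]]
ft_force: [1.1, 0.5, -0.4]
grip_width: 0.0517
gripper_force: 0.0
```

```bash
python3 -c "
from h import *
im,d=save('top','top5.png')
print('drawer');tiles(im,245,305,225,288,z=.03)
ims,_=cams.get_image('side')
f=lambda a:cv2.resize(a[:,:,::-1],(400,380),interpolation=cv2.INTER_CUBIC)
cv2.imwrite('pics/c6.png',np.hstack([f(im[190:320,130:340]),f(ims[190:290,260:370])]))
plan([.486,.176,.15],176.5)
"
```

```text
drawer
tile centre [518.9 -16.2] size [40.6 71.2] long axis -2.8 mean [518.7 -16.5]
tile centre [481.2  66.8] size [40.9 72.1] long axis -2.7 mean [481.1  67. ]
tile centre [432.  -12.5] size [40.8 71.8] long axis -4.2 mean [431.6 -12.4]
turn first [0.001 0.001 0.003] then dp cm [ 0.02 -0.17 -2.24] t 30.5667 q [  7.  24.  89.   0.  67. -80.]
```

View pics/c6.png

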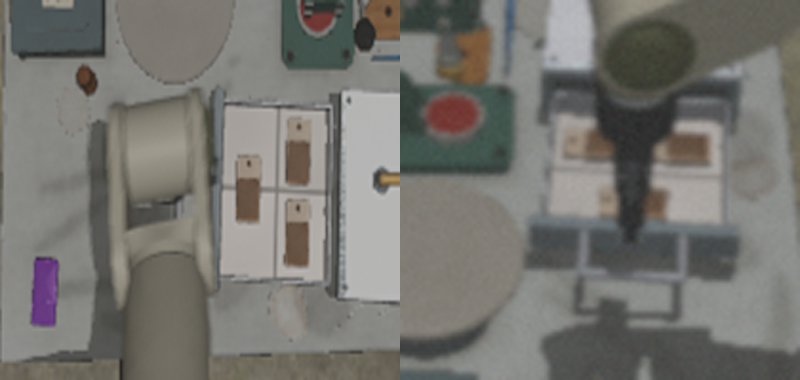

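All three tiles lie flat in the drawer at left-crop (248,188), (298,150) and (298,232), and the gripper is above the handle. Next: grasp the bar and push the drawer shut.

Call:
{"fn": "move_arm", "kwargs": {
  "jaw": [4.5,4.5,4.5,4.5,4.5,4.5,0.5,0.5,0.5,0.5,0.5],
  "dp": [
    [0,0,2],
    [0,0,2.5],
    [0,0,2.5],
    [0,0,1.5],
    [0,0,0.8],
    [0,0,0],
    [0,0,0],
    [0,0,0],
    [0,0,0],
    [0,0,0],
    [0,0,0]
  ],
  "turn": [
    [0,0,0],
    [0,0,0],
    [0,0,0],
    [0,0,0],
    [0,0,0],
    [0,0,0],
    [0,0,0],
    [0,0,0],
    [0,0,0],
    [0,0,0],
    [0,0,0]
  ],
  "force": 40
}}

```text
time_s: 31.48
position: [0.4872, 0.1744, 0.0356]
tool_rot: [[-0.998, 0.062, 0.003], [0.062, 0.998, 0.0], [-0.003, 0.0, -1.0]]
ft_force: [-0.7, -0.3, 7.2]
grip_width: 0.0081
gripper_force: 39.2
```

Call:
{"fn": "move_arm", "kwargs": {
  "jaw": [0.5,0.5,0.5,0.5,0.5,0.5,0.5,0.5,0.5,0.5,0.5,0.5],
  "dp": [
    [0,-0.4,0],
    [0,-0.8,0],
    [0,-1.2,0],
    [0,-1.6,0],
    [0,-1.6,0],
    [0,-1.6,0],
    [0,-1.6,0],
    [0,-1.6,0],
    [0,-1.6,0],
    [0,-1.6,0],
    [0,-1.6,0],
    [0,-1.4,0]
  ],
  "turn": [
    [0,0,0],
    [0,0,0],
    [0,0,0],
    [0,0,0],
    [0,0,0],
    [0,0,0],
    [0,0,0],
    [0,0,0],
    [0,0,0],
    [0,0,0],
    [0,0,0],
    [0,0,0]
  ]
}}

```text
time_s: 32.48
position: [0.4776, 0.0077, 0.0356]
tool_rot: [[-0.998, 0.062, 0.005], [0.062, 0.998, -0.0], [-0.005, -0.0, -1.0]]
ft_force: [3.5, 2.1, 5.6]
grip_width: 0.0082
gripper_force: 39.4
```

Call:
{"fn": "move_arm", "kwargs": {
  "jaw": [0.5,0.5,0.5,0.5,0.5],
  "dp": [
    [0,-1.2,0],
    [0,-0.9,0],
    [0,-0.6,0],
    [0,-0.4,0],
    [0,0,0]
  ],
  "turn": [
    [0,0,0],
    [0,0,0],
    [0,0,0],
    [0,0,0],
    [0,0,0]
  ]
}}

```text
time_s: 32.9
position: [0.4761, -0.0193, 0.0357]
tool_rot: [[-0.998, 0.065, 0.006], [0.065, 0.998, 0.006], [-0.005, 0.007, -1.0]]
ft_force: [9.5, 28.1, 6.6]
grip_width: 0.008
gripper_force: 40.3
```

Call:
{"fn": "move_arm", "kwargs": {
  "jaw": [4,4,4,4,4,4,4,4,4,4,4,4],
  "dp": [
    [0,0.2,0],
    [0,0,0],
    [0,0,0],
    [0,0,-1],
    [0,0,-3],
    [0,0,-4],
    [0,0,-4],
    [0,0,-4],
    [0,0,-4],
    [0,0,-1],
    [0,0,0],
    [0,0,0]
  ],
  "turn": [
    [0,0,0],
    [0,0,0],
    [0,0,0],
    [0,0,0],
    [0,0,0],
    [0,0,0],
    [0,0,0],
    [0,0,0],
    [0,0,0],
    [0,0,0],
    [0,0,0.125],
    [0,0,0.125]
  ]
}}

```text
time_s: 33.9
position: [0.4745, -0.0207, 0.2456]
tool_rot: [[-0.95, 0.312, 0.003], [0.312, 0.95, -0.001], [-0.003, -0.0, -1.0]]
ft_force: [-0.1, -0.3, -0.1]
grip_width: 0.0401
gripper_force: 0.0
```

Call:
{"fn": "move_arm", "kwargs": {
  "jaw": [4,4,4,4,4,4,4,4,4,4,4,4],
  "dp": [
    [0,0,0],
    [0,0,0],
    [0,0,0],
    [0,0,0],
    [0,0,0],
    [0,0,0],
    [0,0,0],
    [0,0,0],
    [0,0,0],
    [0,0,0],
    [0,0,0],
    [0,0,0]
  ],
  "turn": [
    [0,0,0.125],
    [0,0,0.125],
    [0,0,0.125],
    [0,0,0.125],
    [0,0,0.125],
    [0,0,0.125],
    [0,0,0.125],
    [0,0,0.125],
    [0,0,0.125],
    [0,0,0.125],
    [0,0,0.125],
    [0,0,0.125]
  ]
}}

```text
time_s: 34.9
position: [0.4742, -0.0206, 0.2444]
tool_rot: [[0.245, 0.969, 0.0], [0.969, -0.245, -0.0], [-0.0, 0.0, -1.0]]
ft_force: [0.6, 0.1, -1.1]
grip_width: 0.0403
gripper_force: 0.0
```

Call:
{"fn": "move_arm", "kwargs": {
  "jaw": [4,4,4,4,4,4,4,4,4,4,4,4],
  "dp": [
    [0,0,0],
    [0,0,0],
    [0,0,0],
    [0,0,0],
    [0,0,0],
    [0,0,0],
    [0,0,0],
    [0,0,0],
    [0,0,0],
    [0,0,0],
    [0,0,0],
    [0,0,0]
  ],
  "turn": [
    [0,0,0.125],
    [0,0,0.125],
    [0,0,0.125],
    [0,0,0.125],
    [0,0,0.125],
    [0,0,0.125],
    [0,0,0.125],
    [0,0,0.125],
    [0,0,0.125],
    [0,0,0.125],
    [0,0,0.125],
    [0,0,0]
  ]
}}

```text
time_s: 35.9
position: [0.4742, -0.0206, 0.2445]
tool_rot: [[0.999, -0.05, 0.0], [-0.05, -0.999, -0.0], [0.0, 0.0, -1.0]]
ft_force: [0.2, 0.1, 0.1]
grip_width: 0.0399
gripper_force: 0.0
```

```bash
python3 -c "
from h import *
im,d=save('side','side3.png')
f=lambda a:cv2.resize(a[:,:,::-1],(400,380),interpolation=cv2.INTER_CUBIC)
im2,d=cams.get_image('top')
cv2.imwrite('pics/c7.png',np.hstack([f(im[150:250,270:380]),f(im2[190:320,230:400])]))
plan([.5525,-.2345,.23],-3.7)
"
```

```text
turn first [ 0.    -0.     0.023] then dp cm [ 9.19 20.85  1.45] t 36.0 q [-17.  14.  84.  -0.  82.  76.]
```

View pics/c7.png

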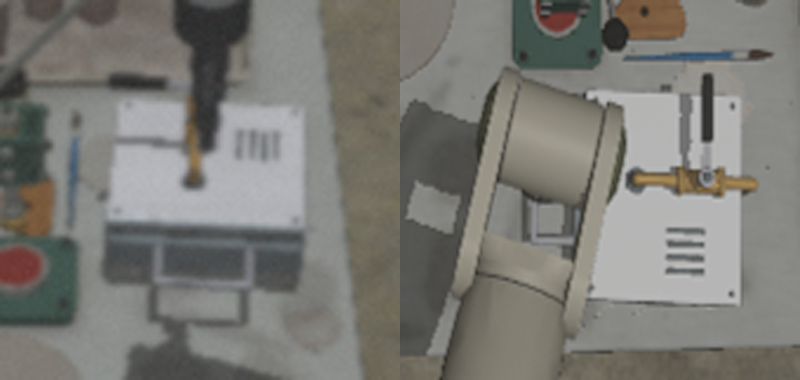

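Side crop shows the drawer front flush at (205,250), and top crop shows the lever across the pipe with its grip at (707,107). Next I grasp the lever and turn it on.

Call:
{"fn": "move_arm", "kwargs": {
  "jaw": [4,4,4,4,4,4,4,4,4,4,4],
  "dp": [
    [0.4,1,0],
    [1.2,2.8,0],
    [1.4,3.2,0],
    [1.4,3.2,0],
    [1.4,3.2,0],
    [1.4,3.2,0],
    [1.2,2.5,0],
    [0.6,1.3,0],
    [0.2,0.45,1],
    [0,0,2.5],
    [0,0,0]
  ],
  "turn": [
    [0,0,0.023],
    [0,0,0],
    [0,0,0],
    [0,0,0],
    [0,0,0],
    [0,0,0],
    [0,0,0],
    [0,0,0],
    [0,0,0],
    [0,0,0],
    [0,0,0]
  ]
}}

```text
time_s: 36.92
position: [0.5505, -0.2338, 0.2047]
tool_rot: [[0.998, -0.068, -0.006], [-0.068, -0.998, 0.005], [-0.007, -0.004, -1.0]]
ft_force: [-0.6, 0.4, -0.9]
grip_width: 0.0399
gripper_force: 0.0
```

```bash
python3 -c "
from h import *
plan([.5525,-.2340,.124],-3.7)
"
```

```text
turn first [-0.004  0.007 -0.003] then dp cm [0.2  0.01 8.07] t 36.9167 q [-34.  28.  69.   0.  84.  60.]
```

Call:
{"fn": "move_arm", "kwargs": {
  "jaw": [4,4,4,4,4,4,1,1,1,1,1],
  "dp": [
    [0.1,0,2],
    [0,0,2.5],
    [0,0,2],
    [0,0,1],
    [0,0,0.5],
    [0,0,0],
    [0,0,0],
    [0,0,0],
    [0,0,0],
    [0,0,0],
    [0,0,0]
  ],
  "turn": [
    [0,0,0],
    [0,0,0],
    [0,0,0],
    [0,0,0],
    [0,0,0],
    [0,0,0],
    [0,0,0],
    [0,0,0],
    [0,0,0],
    [0,0,0],
    [0,0,0]
  ],
  "force": 30
}}

```text
time_s: 37.83
position: [0.5538, -0.2351, 0.1309]
tool_rot: [[0.998, -0.068, 0.003], [-0.068, -0.998, -0.002], [0.003, 0.002, -1.0]]
ft_force: [-0.1, -2.0, 6.9]
grip_width: 0.0131
gripper_force: 32.1
```

Call:
{"fn": "move_arm", "kwargs": {
  "jaw": [1,1,1,1,1,1,1,1,1,1,1,1],
  "dp": [
    [-0.03,-0.66,0],
    [-0.03,-0.66,0],
    [-0.03,-0.66,0],
    [-0.03,-0.66,0],
    [-0.03,-0.66,0],
    [-0.03,-0.66,0],
    [-0.03,-0.66,0],
    [-0.03,-0.66,0],
    [-0.03,-0.66,0],
    [-0.03,-0.66,0],
    [-0.03,-0.66,0],
    [-0.03,-0.66,0]
  ],
  "turn": [
    [0,0,-0.0884],
    [0,0,-0.0884],
    [0,0,-0.0884],
    [0,0,-0.0884],
    [0,0,-0.0884],
    [0,0,-0.0884],
    [0,0,-0.0884],
    [0,0,-0.0884],
    [0,0,-0.0884],
    [0,0,-0.0884],
    [0,0,-0.0884],
    [0,0,-0.0884]
  ]
}}

```text
time_s: 38.83
position: [0.5191, -0.166, 0.1308]
tool_rot: [[0.544, 0.839, 0.001], [0.839, -0.544, 0.001], [0.001, 0.0, -1.0]]
ft_force: [-4.1, 2.8, 10.8]
grip_width: 0.0133
gripper_force: 32.8
```

Call:
{"fn": "move_arm", "kwargs": {
  "jaw": [1,1,1,1,1,1,1,1],
  "dp": [
    [-0.03,-0.66,0],
    [-0.03,-0.66,0],
    [-0.03,-0.66,0],
    [-0.03,-0.66,0],
    [-0.03,-0.66,0],
    [-0.03,-0.66,0],
    [-0.02,-0.4,0],
    [0,0,0]
  ],
  "turn": [
    [0,0,-0.0884],
    [0,0,-0.0884],
    [0,0,-0.0884],
    [0,0,-0.0884],
    [0,0,-0.0884],
    [0,0,-0.0884],
    [0,0,-0.053],
    [0,0,0]
  ]
}}

```text
time_s: 39.5
position: [0.4802, -0.1538, 0.131]
tool_rot: [[-0.006, 1.0, 0.008], [1.0, 0.006, 0.002], [0.002, 0.008, -1.0]]
ft_force: [9.9, 10.3, 6.2]
grip_width: 0.0134
gripper_force: 47.9
```

```bash
python3 -c "
from h import *
o=observe();print(o['position'],o['grip_width'],o['ft_force'],o['wrist_torque'],o['gripper_force'])
ax=np.array([.478,-.229]);p=o['position'][:2]-ax;print(np.linalg.norm(p),np.degrees(np.arctan2(p[1],p[0])))
R=o['tool_rot'];print('psi',np.degrees(np.arctan2(R[1,0],R[0,0])))
"
```

```text
[ 0.48019065 -0.15375236  0.13095197] 0.013354470579110104 [ 9.86123081 10.31045781  6.20291733] [ 1.45539212 -1.47437032 -0.83333573] 47.94956107623875
0.07527951934223145 88.33244870281209
psi 90.32029966274273
```

Call:
{"fn": "move_arm", "kwargs": {
  "jaw": [1,1,1],
  "dp": [
    [0,-0.3,0],
    [0,-0.2,0],
    [0,0,0]
  ],
  "turn": [
    [0,0,0],
    [0,0,0],
    [0,0,0]
  ]
}}

```text
time_s: 39.75
position: [0.4797, -0.1538, 0.1312]
tool_rot: [[-0.003, 1.0, 0.019], [1.0, 0.003, 0.001], [0.001, 0.019, -1.0]]
ft_force: [34.1, 13.8, -5.2]
grip_width: 0.0133
gripper_force: 45.3
```

Call:
{"fn": "move_arm", "kwargs": {
  "jaw": [4,4,4,4,4,4,4,4,4,4,4,4],
  "dp": [
    [0,0.3,0],
    [0,0,0],
    [0,0,0],
    [0,0,-1],
    [0,0,-3],
    [0,0,-4],
    [0,0,-4],
    [-3.5,0,-3],
    [-3.5,-1,0],
    [-3.5,-1,0],
    [0,0,0],
    [0,0,0]
  ],
  "turn": [
    [0,0,0],
    [0,0,0],
    [0,0,0],
    [0,0,0],
    [0,0,0],
    [0,0,0],
    [0,0,0],
    [0,0,0],
    [0,0,0],
    [0,0,0],
    [0,0,0],
    [0,0,0]
  ]
}}

```text
time_s: 40.75
position: [0.4557, -0.2579, 0.2762]
tool_rot: [[-0.002, 1.0, -0.0], [1.0, 0.002, 0.001], [0.001, -0.0, -1.0]]
ft_force: [0.1, 0.7, 0.1]
grip_width: 0.0401
gripper_force: 0.0
```

```bash
python3 -c "
from h import *
im,d=save('side','side4.png')
f=lambda a:cv2.resize(a[:,:,::-1],(400,380),interpolation=cv2.INTER_CUBIC)
im2,d=cams.get_image('top')
cv2.imwrite('pics/c8.png',np.hstack([f(im[150:250,270:380]),f(im2[190:320,230:400])]))
print(observe()['time_s'],observe()['ft_force'])
"
```

```text
40.85 [ 0.08950016 -0.03939471  0.62148152]
```

View pics/c8.png

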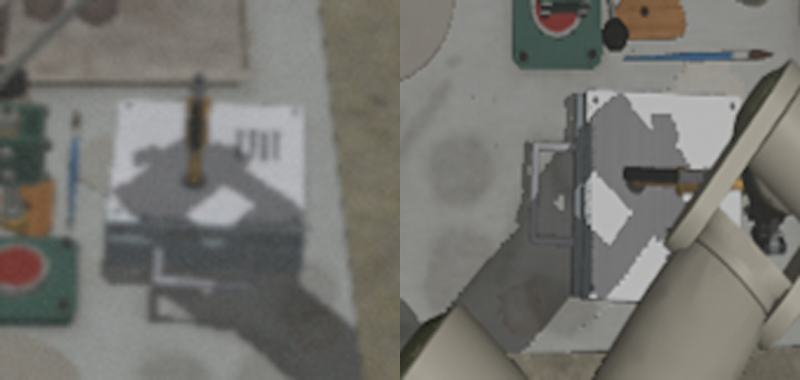

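The lever lies in line with the pipe at right-crop (655,178), the drawer is shut, and the arm is clear of everything. I'm handing in.

```bash
python3 -c "
from h import *
print(ticket.close_job())"
```

```text
the job is handed in; nothing more can be done
None
```

I handed the job in; no verdict came back. By force and camera checks, the gas was off throughout loading, all three tiles lie flat and glazed side up in the shut drawer, and the gas cock is on against its stop.

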